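Put the lids back on the tea things

TASK

Tea is over: close the teapot, the tea caddy, the sugar bowl and the butter dish, each with its own lid, so that every lid drops into the mouth it fits and lies flat on the rim. Set the lids down gently, do not drop them on, leave the pots standing where they are, and do not disturb the mug and the glass that stand behind them.

Things in the scene. Friction and masses are not known exactly. Their poses are not given: they have to be found in the camera images.
- teapot: Dark blue glazed round teapot, open at the top, 110 mm across the belly, round mouth 74 mm across inside (rim 82 mm outside) at 88 mm height. Loose, about 0.75 kg. Origin: centre of its underside, straight below the middle of the mouth; z up, +y towards the spout, -y towards the loop handle (each reaches about 97 mm from the axis and stays below the rim).
- caddy: Slim white ceramic tea caddy, a plain open cylinder 68 mm across and 85 mm high, mouth 59 mm across inside, with paper tea sachets standing in it. Loose, about 0.55 kg. Origin: centre of its underside; z up through the middle of the mouth.
- sugar_bowl: Wide white ceramic sugar bowl, open, 111 mm across and 68 mm high, round mouth 99 mm across inside, with sugar cubes at the bottom. Loose, about 0.6 kg. Origin: centre of its underside; z up through the middle of the mouth.
- butter_dish: Oblong white ceramic butter dish, open, 96 mm (x) by 142 mm (y) and 60 mm high, walls 6 mm, mouth 84 by 130 mm inside, a yellow block of butter (36 mm high over the worktop) in it. Loose, about 0.8 kg. Origin: centre of its underside; z up, y along its length.
- teapot_lid: Teapot's lid: dark blue, slightly domed. Flange 86 mm across, top 17 mm up, over a round plug 66 mm across, 9 mm deep, that drops into the 74 mm mouth of the teapot; seated, its origin is 79 mm above the teapot's. Grip the knob in the middle: 24 mm across from 24 to 38 mm up, top 41 mm, fingertips above the flange. Lies knob up. Origin: centre of the underside; z up.
- caddy_lid: Caddy's lid: smallest, round, brown wood, dark knob. Flange 71 mm across, top 17 mm up, over a round plug 51 mm across, 9 mm deep, that drops into the 59 mm mouth of the caddy; seated, its origin is 76 mm above the caddy's. Grip the knob in the middle: 24 mm across from 24 to 38 mm up, top 41 mm, fingertips above the flange. Lies knob up. Origin: centre of the underside; z up.
- sugar_lid: Sugar bowl's lid: large, round, brown wood, dark knob. Flange 111 mm across, top 17 mm up, over a round plug 91 mm across, 9 mm deep, that drops into the 99 mm mouth of the sugar bowl; seated, its origin is 59 mm above the sugar bowl's. Grip the knob in the middle: 24 mm across from 24 to 38 mm up, top 41 mm, fingertips above the flange. Lies knob up. Origin: centre of the underside; z up.
- butter_lid: Butter dish's lid: oblong, brown wood, flange 98 (x) by 144 mm (y), top 17 mm up, over a plug 75 by 121 mm, 9 mm deep, that drops into the dish's mouth either way round; seated, its origin is 51 mm above the dish's. Grip the dark bar in the middle: 46 mm along x, 16 mm thick along y (close along y), 17 to 41 mm up, fingertips above the flange. Lies bar up. Origin: centre of the underside; z up.
- mug: Bystander: striped mug, 86 mm across, 90 mm high, handle on one side, standing behind the right pots. Origin: in the middle of its underside.
- glass: Bystander: clear drinking glass, 81 mm across, 91 mm high, standing behind the left pots. Origin: centre of its underside.
There are look-alikes about, which are no part of the job. Leave any pink look-alike of the sugar_bowl alone.

How it is judged:
By the outcome, as a careful person would: the job done as asked, in the order asked, and still so for the second after the job is handed in, with the robot touching nothing.
It also fails if it takes over 99 s, if anything falls off the work surface, if the arm or the gripper's body presses on something with over 40 N, if the wrist force passes 120 N, or if a joint passes its speed limit or range.

ROBOT

A 6-joint arm with a two-finger parallel gripper is mounted at the origin on a cart in front of the work surface, level with it; the furniture and walls round the work are solid. World frame = base frame: x ahead of the robot, y to its left, z up, the work surface at z = 0. Lengths are in m, angles in rad, forces in N, time in s.
With the tool pointing down it reaches from about 0.35 to 0.975 m from the base axis. Payload 4.9 kg.
Tool frame: the origin (TCP) lies at the very end of the fingers, on their centre line; the grasp point (between the pads) lies 19 mm behind it; y points along the fingers, z is the direction in which the jaws open and shut, and the axes are right-handed (so a half turn about y gives the same grasp; the last joint's range is limited). The gripper opens to 85 mm and grips with 20 to 120 N. Pads are 22 mm wide; open, the fingers measure 114 mm over their backs; the gripper's body (76 mm by 85 mm) begins 54 mm behind the grasp point. The pads swing forward as they close: fully open they stand 13 mm farther back than shut.
Start: joints at [-1.384, 0.053, 1.613, -0, 1.476, -0.119], TCP at [0.188, -0.596, 0.231] pointing down, gripper open.
Joint ranges: [-3.01, 3.01], [-1.01, 2.22], [0.06, 2.58], [-1.02, 4.17], [0.09, 2.62], [-3.14, 3.14]. Speed limits (rad/s): [2.57, 2.57, 3.14, 3.14, 3.14, 3.14].

INTERFACE

Orientations are given as a rotation vector (axis times angle).
In Python, from station import ctrl gives the robot as it stands.
- The arm moves only by the tool arm_command, never from a script. Its argument "steps" is a list of rows, each a list of 3 entries, a list of its own where there are three numbers: the shift along the tool's x, y, z in m, then the turn, a rotation vector about the tool's x, y, z in degrees, then the opening, from 0 (shut) to 1 (fully open). In form: [[[dx, dy, dz], [ax, ay, az], gripper], ...]. A call has 1 to 5 rows; each row is the pose to reach, as a shift and turn from the pose measured when the call began, along the tool's axes at that moment; what a row does not reach only later rows make up. A row lasts 1/10 s, in which the tool goes at most 50 mm and 8.59 degrees, less where a joint would pass 70% of its speed; a pose out of reach is approached as far as the arm can. A call with a gripper value outside its range is refused whole. The fingers move at their own pace and stop on an object; "force" is the grip in N (left out, the last holds). Time passes only in rows, so rows that repeat a pose let the fingers close. It gives the time, the measured TCP pose, the force and the opening at its end, in the units of the state.
- ctrl.get_obs(): the state, without advancing time (a new reading comes with each control period).
- ctrl.get_image(name): name is "scene" or "top" or "wrist"; returns a dict with "img" (400x640x3 uint8, red, green, blue), "camera_matrix" (3x3 intrinsics, pixels), "world_from_camera" (4x4, takes a point from camera to world coordinates). Camera axes: x right, y up, looking along -z (the intrinsics and any distortion apply to the point x, -y, -z); pixel columns grow to the right and rows downward; lengths in m; the calibration is good to about 2 mm. The wrist camera is an equidistant fisheye: a pixel r from the principal point sees the ray r / f radians off the axis. A picture is of the moment at which its call begins. There is no depth.
- ctrl.finish_job(): hands the job in, once; it reports no verdict.
Trained networks look in a picture, given as the dict that the camera call returned (one of the last four; its "shot" number tells which), for a name from the list of things; names that differ only in an ending like _2 or _b are one class to them, and where a whole thing is asked for, a point or a joint stands for the part that bears it (a point fixed in the world has none). Each returns a list of dicts, best first, with "confidence" (0 to 1); they miss things now and then, are a little off and sometimes report something else, mostly with a low value. They report only what shows in the picture. A call takes as long as a camera call. They do not tell look-alikes from the thing itself.
- ctrl.boxes_of(picture, name): "position" ([row, column] in pixels, amid what is visible of it).
The state is a dict: "t": time; "q": joint angles; "dq": joint speeds; "effort": joint torques, N m; "tool_pos": TCP position; "tool_rot": TCP orientation; "contact_force": force on the tool from outside, world axes, zero at the start; "wrist_torque": the same for the moment, N m; "opening": finger opening in m.
Only numpy, scipy, OpenCV 4.12 (cv2) and the standard library are available. Lean on these libraries where they do the work, as an engineer would, in place of code of your own. Each camera call takes 0.05 s, during which the arm holds its last target.

## Working session

There is one attempt and no reset: what is moved stays moved. The work goes in short steps, Python scripts to look and compute and a tool call to move; the robot and the scene stay as the last step left them, time stands still between calls to the robot, and variables do not carry over. Pictures are saved under pics/ and viewed, and the job is handed in when it is done.

Besides the shell and the picture viewer there is one more tool, called after ">>>" as name([rows], argument=value, ...), one row to a line, values as JSON. arm_command: Moves the arm, as the interface text tells. Its arguments: {"type":"object","properties":{"steps":{"type":"array"},"force":{"type":"number"}},"required":["steps"]}

```bash
ls; mkdir -p pics; python3 - <<'E'
from station import ctrl
import cv2,numpy as np,pickle
o=ctrl.get_obs(); print(o)
d={}
for n in("scene","top"):
    p=ctrl.get_image(n); d[n]=p
    cv2.imwrite(f"pics/{n}0.png",p["img"][:,:,::-1]); print(n,p["camera_matrix"],p["world_from_camera"],p.keys())
pickle.dump(d,open("d0.pkl","wb"))
for n in d:
  for k in "teapot caddy sugar_bowl butter_dish teapot_lid caddy_lid sugar_lid butter_lid mug glass".split():
    print(n,k,[(np.round(b["position"],0),round(b["confidence"],2)) for b in ctrl.boxes_of(d[n],k)])
print(ctrl.get_obs()["t"])
E
```

```text
pics
{'t': 0.0, 'q': array([-1.38402064e+00,  5.33669843e-02,  1.61430987e+00,  3.27520160e-05,
        1.47597183e+00, -1.18988697e-01]), 'dq': array([ 0.00105831, -0.00038615, -0.0018936 , -0.00037842, -0.00027332,
       -0.00075862]), 'effort': array([ 1.40516637e-03, -3.93681800e+01, -3.70174098e+01, -1.09809398e-04,
        7.11614237e-03,  8.04695020e-06]), 'tool_pos': array([ 0.18803861, -0.59539109,  0.23004725]), 'tool_rot': array([-0.31694145,  2.05884237, -2.054564  ]), 'contact_force': array([-0.46591885,  0.11124587, -0.61607256]), 'wrist_torque': array([-0.03805007, -0.05598299,  0.0037696 ]), 'opening': 0.08541141827912797}
scene [[467.53054812   0.         323.54397705]
 [  0.         467.53054812 202.09971983]
 [  0.           0.           1.        ]] [[-0.07731983  0.71542945 -0.69439351 -0.77513286]
 [-0.99684691 -0.04301902  0.0666754   0.07053347]
 [ 0.01782941  0.69735936  0.71649985  1.36541844]
 [ 0.          0.          0.          1.        ]] dict_keys(['img', 'camera_matrix', 'world_from_camera', 'shot'])
top [[459.70779216   0.         315.06740997]
 [ 
[... 673 characters left out ...]
), 0.29)]
scene sugar_lid [(array([181., 375.]), 0.68), (array([221., 339.]), 0.2)]
scene butter_lid [(array([220., 339.]), 0.83)]
scene mug [(array([182., 378.]), 0.9)]
scene glass [(array([182., 236.]), 0.91)]
top teapot [(array([190., 227.]), 0.78), (array([229., 220.]), 0.66)]
top caddy [(array([192., 359.]), 0.56)]
top sugar_bowl [(array([207., 418.]), 0.92), (array([232., 461.]), 0.67)]
top butter_dish [(array([208., 179.]), 0.61)]
top teapot_lid [(array([214., 275.]), 0.83)]
top caddy_lid [(array([227., 220.]), 0.62)]
top sugar_lid [(array([234., 372.]), 0.91)]
top butter_lid [(array([217., 322.]), 0.8)]
top mug [(array([156., 380.]), 0.74)]
top glass [(array([156., 212.]), 0.82)]
1.1
```

```bash
python3 - <<'E'
import cv2,pickle
d=pickle.load(open("d0.pkl","rb"))
cv2.imwrite("pics/topcrop.png",cv2.resize(d["top"]["img"][110:290,130:520,::-1],None,fx=2.05,fy=2.05,interpolation=cv2.INTER_CUBIC))
cv2.imwrite("pics/scenecrop.png",cv2.resize(d["scene"]["img"][140:280,150:500,::-1],None,fx=2.28,fy=2.28,interpolation=cv2.INTER_CUBIC))
E
```

```text
(no output)
```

View pics/top0.png

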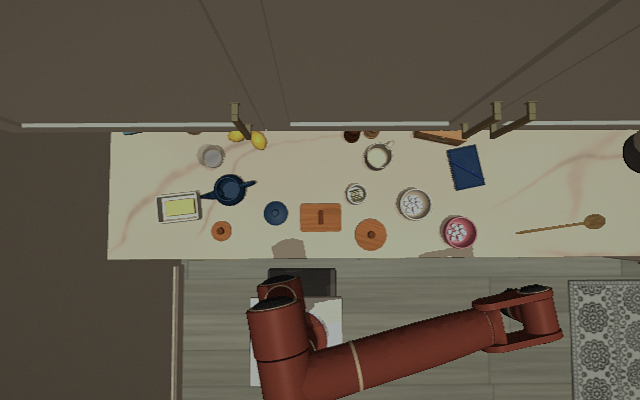

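View pics/scene0.png

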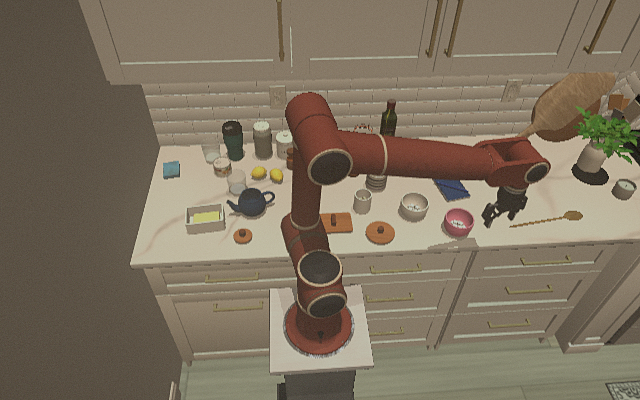

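View pics/topcrop.png

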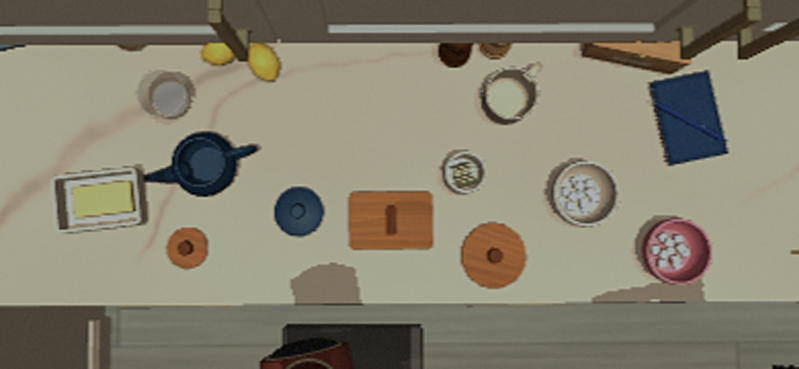

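View pics/scenecrop.png

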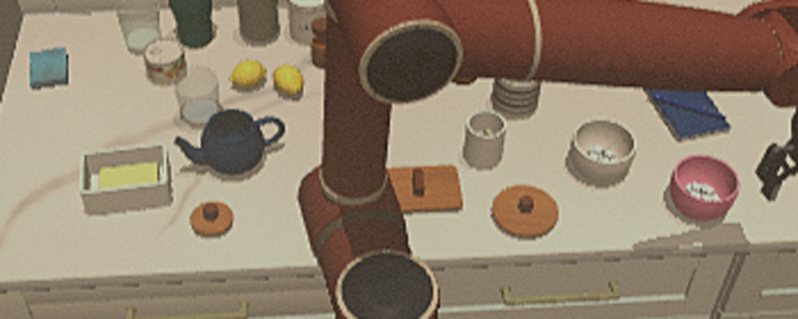

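```bash
cat > h.py <<'E'
import numpy as np,cv2
from scipy.spatial.transform import Rotation as R
def px2world(p,row,col,z):
    K=p["camera_matrix"];T=p["world_from_camera"]
    d=np.array([(col-K[0,2])/K[0,0],-(row-K[1,2])/K[1,1],-1.0])
    d=T[:3,:3]@d;o=T[:3,3]
    return o+d*(z-o[2])/d[2]
def fish2world(p,row,col,z):
    K=p["camera_matrix"];T=p["world_from_camera"]
    u=(col-K[0,2])/K[0,0];v=(row-K[1,2])/K[1,1];r=np.hypot(u,v)
    s=np.sin(r)/r if r>1e-9 else 1
    d=T[:3,:3]@np.array([u*s,-v*s,-np.cos(r)]);o=T[:3,3]
    return o+d*(z-o[2])/d[2]
def world2px(p,X,fish=False):
    K=p["camera_matrix"];T=p["world_from_camera"]
    c=(np.atleast_2d(X)-T[:3,3])@T[:3,:3]; c=c*[1,-1,-1]
    if fish:
        rr=np.hypot(c[:,0],c[:,1]);th=np.arctan2(rr,c[:,2]);k=np.where(rr>1e-9,th/np.maximum(rr,1e-9),1)
        u,v=c[:,0]*k,c[:,1]*k
    else: u,v=c[:,0]/c[:,2],c[:,1]/c[:,2]
    return np.c_[K[1,1]*v+K[1,2],K[0,0]*u+K[0,2]] # row,col
def go(o,pos,zdir):
    """shift/turn in tool axes to reach pos, tool y down, tool z along horizontal yaw zdir (deg) (mod 180)"""
    R0=R.from_rotvec(o["tool_rot"]);best=None
    for k in(0,180):
        a=np.radians(zdir+k);z=np.array([np.cos(a),np.sin(a),0]);y=np.array([0,0,-1.]);x=np.cross(y,z)
        r=(R0.inv()*R.from_matrix(np.c_[x,y,z])).as_rotvec(degrees=True)
        if best is None or np.linalg.norm(r)<np.linalg.norm(best): best=r
    s=R0.inv().apply(np.array(pos)-o["tool_pos"])
    print("shift",np.round(s,4),"turn",np.round(best,1),"|s|",round(float(np.linalg.norm(s)),3))
E
python3 - <<'E'
from h import *
from station import ctrl
import pickle
o=ctrl.get_obs();M=R.from_rotvec(o["tool_rot"]).as_matrix();print(np.round(M,3))
d=pickle.load(open("d0.pkl","rb"));t=d["top"]
for n,r,c,z in [("teapot",188,229,.088),("caddy",193,356,.085),("sugar",203,415,.068),("dish",207,179,.06),("caddylid",230,221,.02),("tlid",213,275,.02),("blid",217,321,.017),("slid",234,371,.02),("pink",232,460,.06),("mug",155,378,.09),("glass",155,212,.09)]:
    w=px2world(t,r,c,z);print(n,np.round(w,3),round(np.hypot(w[0],w[1]),3))
p=ctrl.get_image("wrist");cv2.imwrite("pics/w0.png",p["img"][:,:,::-1]);print(p["camera_matrix"]);T=p["world_from_camera"]
print("cam in tool",np.round(M.T@(T[:3,3]-o["tool_pos"]),3));print(np.round(M.T@T[:3,:3],3))
E
```

```text
[[-0.954  0.     0.301]
 [-0.301  0.    -0.954]
 [-0.    -1.    -0.   ]]
teapot [0.525 0.218 0.088] 0.569
caddy [ 0.506 -0.206  0.085] 0.546
sugar [ 0.472 -0.407  0.068] 0.623
dish [0.464 0.392 0.06 ] 0.608
caddylid [0.385 0.257 0.02 ] 0.463
tlid [0.442 0.07  0.02 ] 0.448
blid [ 0.427 -0.09   0.017] 0.437
slid [ 0.367 -0.263  0.02 ] 0.452
pink [ 0.373 -0.56   0.06 ] 0.672
mug [ 0.633 -0.282  0.09 ] 0.693
glass [0.637 0.276 0.09 ] 0.694
[[309.70691629   0.         321.6121437 ]
 [  0.         309.70691629 195.92135259]
 [  0.           0.           1.        ]]
cam in tool [-0.074 -0.142 -0.   ]
[[ 0.    -0.956 -0.294]
 [ 0.     0.294 -0.956]
 [ 1.    -0.     0.   ]]
```

View pics/w0.png

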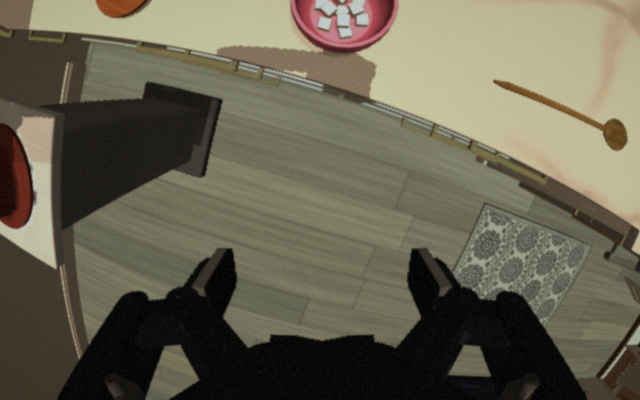

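```bash
python3 - <<'E'
from h import *
from station import ctrl
go(ctrl.get_obs(),[.46,.11,.30],0)
E
```

```text
shift [-0.4718 -0.0687 -0.5914] turn [ -0.  -72.5   0. ] |s| 0.76
```

>>> arm_command([
  [[-0.03,-0.06,-0.03],[0,-8,0],1],
  [[-0.06,-0.069,-0.07],[0,-16,0],1],
  [[-0.09,-0.069,-0.11],[0,-24,0],1],
  [[-0.12,-0.069,-0.15],[0,-32,0],1],
  [[-0.15,-0.069,-0.19],[0,-40,0],1],
])

```text
t: 1.65
tool_pos: [0.2684, -0.3852, 0.3009]
tool_rot: [-0.889, 1.608, -1.611]
contact_force: [1.3, -0.0, -0.6]
opening: 0.0853
```

```bash
python3 - <<'E'
from h import *
from station import ctrl
o=ctrl.get_obs();print(o["t"],o["tool_pos"],o["dq"])
go(o,[.46,.11,.30],0)
E
```

```text
1.65 [ 0.26838524 -0.3851826   0.30089376] [ 0.72224571 -0.79898154  0.62090046  0.00578143  0.18072252 -0.67404175]
shift [-5.211e-01  4.000e-04 -1.016e-01] turn [ -0.1 -32.2   0.1] |s| 0.531
```

>>> arm_command([
  [[-0.048,0,-0.009],[0,-4,0],1],
  [[-0.096,0,-0.018],[0,-8,0],1],
  [[-0.144,0,-0.027],[0,-12,0],1],
  [[-0.19,0,-0.036],[0,-16,0],1],
  [[-0.236,0,-0.045],[0,-20,0],1],
])

```text
t: 2.15
tool_pos: [0.3562, -0.1597, 0.301]
tool_rot: [-1.102, 1.36, -1.365]
contact_force: [0.8, 0.6, -0.1]
opening: 0.0853
```

```bash
python3 - <<'E'
from h import *
from station import ctrl
o=ctrl.get_obs();print(o["t"],o["tool_pos"])
go(o,[.46,.11,.30],0)
E
```

```text
2.15 [ 0.35624448 -0.15968615  0.30100189]
shift [-0.2854  0.0007  0.0451] turn [ -0.1 -12.1   0.1] |s| 0.289
```

>>> arm_command([
  [[-0.048,0,0.0075],[0,-3,0],1],
  [[-0.095,0,0.015],[0,-6,0],1],
  [[-0.143,0,0.0225],[0,-9,0],1],
  [[-0.19,0,0.03],[0,-12,0],1],
  [[-0.237,0,0.0375],[0,-12,0],1],
])

```text
t: 2.65
tool_pos: [0.4427, 0.0664, 0.3012]
tool_rot: [-1.208, 1.205, -1.212]
contact_force: [0.3, -0.9, 0.1]
opening: 0.0851
```

>>> arm_command([
  [[-0.03,0,0],[0,0,0],1],
  [[-0.05,0,0],[0,0,0],1],
  [[-0.05,0,0],[0,0,0],1],
])

```text
t: 2.95
tool_pos: [0.4425, 0.1185, 0.3011]
tool_rot: [-1.21, 1.202, -1.209]
contact_force: [0.8, -0.8, 0.0]
opening: 0.0858
```

```bash
python3 - <<'E'
from h import *
from station import ctrl
import pickle
p=ctrl.get_image("wrist");o=ctrl.get_obs();print(o["t"],o["tool_pos"],o["tool_rot"],abs(o["dq"]).max())
cv2.imwrite("pics/w1.png",p["img"][:,:,::-1]);pickle.dump((p,o),open("w1.pkl","wb"))
E
```

```text
3.0 [0.44253751 0.11717418 0.30103135] [-1.20998044  1.20312975 -1.21066617] 0.040116376027091345
```

View pics/w1.png

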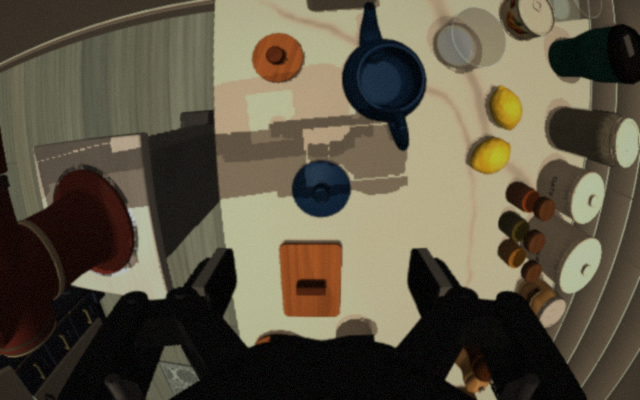

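```bash
cat >> h.py <<'E'
def rectify(p,cx,cy,z,half=0.1,res=0.0005,fish=True):
    n=int(2*half/res); i=np.arange(n)
    # row -> x decreasing downward, col -> y decreasing rightwards (top view as in 'top' camera)
    X=cx+half-i*res; Y=cy+half-i*res
    gx,gy=np.meshgrid(X,Y,indexing='ij')
    rc=world2px(p,np.c_[gx.ravel(),gy.ravel(),np.full(gx.size,z)],fish).astype(np.float32)
    return cv2.remap(p["img"],rc[:,1].reshape(n,n),rc[:,0].reshape(n,n),cv2.INTER_CUBIC)
def ringfit(p,cx,cy,z,r,fish=True,search=0.015,band=0.0015,name=None,half=None):
    """best centre of a circle radius r at height z by max mean radial gradient magnitude (|sum| signed)"""
    half=half or r+search+0.01; res=0.0005
    im=rectify(p,cx,cy,z,half,res,fish)
    g=cv2.GaussianBlur(im,(0,0),3).astype(float).max(axis=2) if False else cv2.GaussianBlur(cv2.cvtColor(im,cv2.COLOR_RGB2GRAY),(0,0),2.5).astype(float)
    gx=cv2.Sobel(g,cv2.CV_64F,1,0);gy=cv2.Sobel(g,cv2.CV_64F,0,1)
    a=np.linspace(0,2*np.pi,180,endpoint=False);best=(-1,)
    n=im.shape[0];c0=n/2
    s=int(search/res)
    out=[]
    for dr in range(-6,7):
      rr=r/res+dr*0.5
      for st in ([2] if dr else [2]):
        for i in range(-s,s+1,2):
          for j in range(-s,s+1,2):
            u=c0+j+rr*np.cos(a);v=c0+i+rr*np.sin(a)
            ui=np.clip(u.astype(int),0,n-1);vi=np.clip(v.astype(int),0,n-1)
            q=gx[vi,ui]*np.cos(a)+gy[vi,ui]*np.sin(a)
            sc=abs(np.clip(q,-40,40).mean())
            if sc>best[0]: best=(sc,i,j,rr)
    sc,i,j,rr=best
    x=cx+half-(c0+i)*res;y=cy+half-(c0+j)*res
    if name:
        v=im[:,:,::-1].copy();cv2.circle(v,(int(c0+j),int(c0+i)),int(round(rr)),(0,255,0),1);cv2.circle(v,(int(c0+j),int(c0+i)),1,(0,255,0),-1)
        cv2.imwrite(name,v)
    print("ring",name,"x %.4f y %.4f r %.4f score %.1f"%(x,y,rr*res,sc)); return x,y
E
python3 - <<'E'
from h import *
import pickle
p,o=pickle.load(open("w1.pkl","rb"))
print(np.round([fish2world(p,188,321,.041),fish2world(p,79,384,.088),fish2world(p,52,277,.041),fish2world(p,286,311,.041)],4))
x,y=fish2world(p,188,321,.04)[:2]
ringfit(p,x,y,.041,.012,search=.012,name="pics/a1.png",half=.06)
ringfit(p,x,y,.013,.043,search=.012,name="pics/a2.png")
x,y=fish2world(p,79,384,.088)[:2]
ringfit(p,x,y,.088,.041,search=.012,name="pics/a3.png",half=.065)
ringfit(p,x,y,.088,.037,search=.012,name="pics/a3b.png",half=.065)
d=pickle.load(open("d0.pkl","rb"))["top"]
ringfit(d,x,y,.088,.041,fish=False,search=.012,name="pics/a4.png",half=.065)
x,y=fish2world(p,188,321,.02)[:2]
ringfit(d,x,y,.013,.043,fish=False,search=.012,name="pics/a5.png",half=.06)
ims=[cv2.resize(cv2.imread(f"pics/a{k}.png"),(260,260)) for k in("1","2","3","3b","4","5")]
cv2.imwrite("pics/A.png",np.vstack([np.hstack(ims[:3]),np.hstack(ims[3:])]))
E
```

```text
[[ 0.4419  0.0808  0.041 ]
 [ 0.513   0.2237  0.088 ]
 [ 0.3849  0.2618  0.041 ]
 [ 0.4271 -0.0758  0.041 ]]
ring pics/a1.png x 0.4419 y 0.0745 r 0.0135 score 14.4
ring pics/a2.png x 0.4412 y 0.0718 r 0.0415 score 40.0
ring pics/a3.png x 0.5240 y 0.2217 r 0.0415 score 17.8
ring pics/a3b.png x 0.5210 y 0.2257 r 0.0367 score 18.7
ring pics/a4.png x 0.5230 y 0.2247 r 0.0408 score 25.2
ring pics/a5.png x 0.4430 y 0.0699 r 0.0415 score 40.0
```

View pics/A.png

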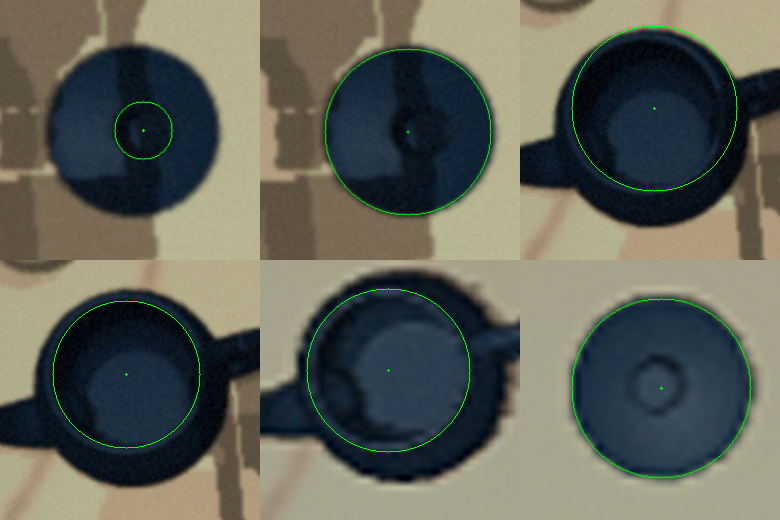

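```bash
python3 - <<'E'
from h import *
from station import ctrl
go(ctrl.get_obs(),[.442,.071,.10],0)
E
```

```text
shift [ 0.0456  0.2012 -0.0014] turn [-0.2  0.2  0.2] |s| 0.206
```

>>> arm_command([
  [[0.012,0.05,0],[0,0,0],1],
  [[0.024,0.1,-0.0005],[0,0,0],1],
  [[0.036,0.15,-0.001],[0,0,0],1],
  [[0.0456,0.19,-0.0014],[-0.2,0.2,0.2],1],
  [[0.0456,0.201,-0.0014],[-0.2,0.2,0.2],1],
])

```text
t: 3.5
tool_pos: [0.4379, 0.0691, 0.0947]
tool_rot: [-1.214, 1.219, -1.207]
contact_force: [-0.8, 0.8, 0.1]
opening: 0.0854
```

```bash
python3 - <<'E'
from h import *
from station import ctrl
import pickle
p=ctrl.get_image("wrist");o=ctrl.get_obs();print(o["t"],o["tool_pos"],o["tool_rot"])
cv2.imwrite("pics/w2.png",p["img"][:,:,::-1]);pickle.dump((p,o),open("w2.pkl","wb"))
ringfit(p,.442,.071,.013,.043,search=.012,name="pics/b1.png",half=.07)
ringfit(p,.442,.071,.041,.012,search=.012,name="pics/b2.png",half=.07)
cv2.imwrite("pics/B.png",np.hstack([cv2.imread(f"pics/b{k}.png") for k in(1,2)]))
go(o,[.442,.071,.023],0)
E
```

```text
3.55 [0.43877644 0.06975974 0.09568926] [-1.21310549  1.21805526 -1.20721181]
ring pics/b1.png x 0.4420 y 0.0710 r 0.0417 score 40.0
ring pics/b2.png x 0.4540 y 0.0590 r 0.0135 score 11.4
shift [-0.0012  0.0727  0.0038] turn [ 0.5 -0.2 -0. ] |s| 0.073
```

View pics/B.png

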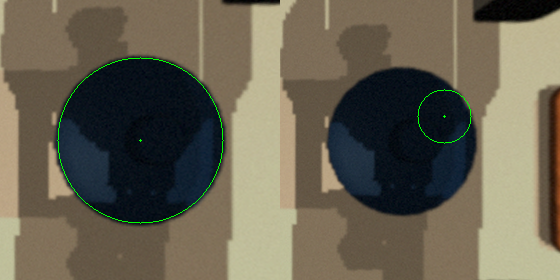

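View pics/w2.png

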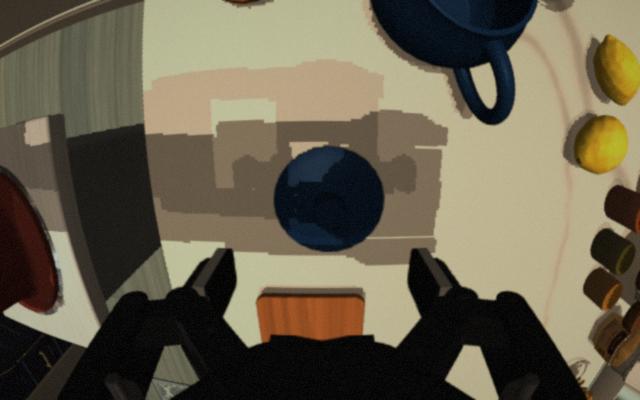

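>>> arm_command([
  [[-0.001,0.03,0.0038],[0.5,-0.2,0],1],
  [[-0.0012,0.055,0.0038],[0.5,-0.2,0],1],
  [[-0.0012,0.068,0.0038],[0.5,-0.2,0],1],
  [[-0.0012,0.072,0.0038],[0.5,-0.2,0],1],
  [[-0.0012,0.0727,0.0038],[0.5,-0.2,0],1],
])

```text
t: 4.05
tool_pos: [0.4433, 0.071, 0.0244]
tool_rot: [-1.207, 1.207, -1.21]
contact_force: [0.5, -0.4, 0.7]
opening: 0.0853
```

```bash
python3 - <<'E'
from h import *
from station import ctrl
o=ctrl.get_obs();print(o["tool_pos"])
go(o,[.442,.071,.022],0)
E
```

```text
[0.44325541 0.07103557 0.02436052]
shift [ 0.      0.0024 -0.0013] turn [-0.2  0.  -0. ] |s| 0.003
```

>>> arm_command([
  [[0,0.002,-0.0013],[-0.2,0,0],0.6],
  [[0,0.0024,-0.0013],[-0.2,0,0],0.4],
  [[0,0.0024,-0.0013],[-0.2,0,0],0.1],
  [[0,0.0024,-0.0013],[-0.2,0,0],0.1],
  [[0,0.0024,-0.0013],[-0.2,0,0],0.1],
], force=40)

```text
t: 4.55
tool_pos: [0.4425, 0.071, 0.0226]
tool_rot: [-1.209, 1.209, -1.209]
contact_force: [0.2, 0.2, 3.3]
opening: 0.0222
```

>>> arm_command([
  [[0,0,0],[0,0,0],0.1],
  [[0,0,0],[0,0,0],0.1],
  [[0,0,0],[0,0,0],0.1],
])

```text
t: 4.85
tool_pos: [0.4425, 0.071, 0.0226]
tool_rot: [-1.209, 1.209, -1.209]
contact_force: [-0.4, -0.3, 0.9]
opening: 0.0218
```

>>> arm_command([
  [[0,-0.01,0],[0,0,0],0.1],
  [[0,-0.03,0],[0,0,0],0.1],
  [[0,-0.06,0],[0,0,0],0.1],
  [[0,-0.1,0],[0,0,0],0.1],
  [[0,-0.14,0],[0,0,0],0.1],
])

```text
t: 5.35
tool_pos: [0.4417, 0.071, 0.1639]
tool_rot: [-1.209, 1.21, -1.208]
contact_force: [1.3, 0.1, -1.2]
opening: 0.0222
```

```bash
python3 - <<'E'
from h import *
from station import ctrl
import pickle
o=ctrl.get_obs();print(o["tool_pos"],o["opening"],o["contact_force"])
go(o,[.522,.14,.2],0)
p=ctrl.get_image("wrist");pickle.dump((p,o),open("w3.pkl","wb"))
cv2.imwrite("pics/w3.png",p["img"][:,:,::-1])
E
```

```text
[0.4416849  0.07096701 0.16391809] 0.022248779221540334 [ 1.26874625  0.11667322 -1.19463023]
shift [-0.069  -0.0361  0.0803] turn [ 0.  0. -0.] |s| 0.112
```

View pics/w3.png

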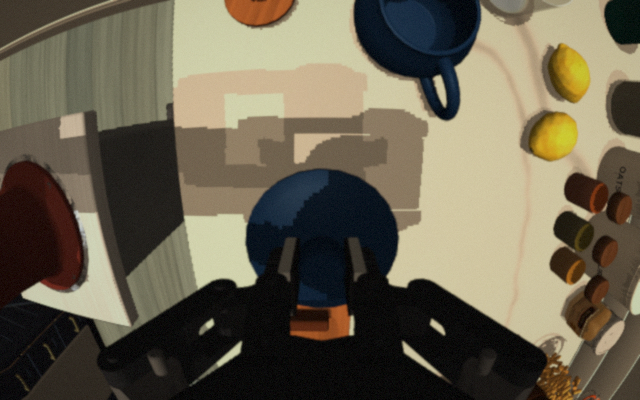

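>>> arm_command([
  [[-0.01,-0.036,0.01],[0,0,0],0.1],
  [[-0.03,-0.036,0.035],[0,0,0],0.1],
  [[-0.05,-0.036,0.06],[0,0,0],0.1],
  [[-0.066,-0.036,0.077],[0,0,0],0.1],
  [[-0.069,-0.036,0.0803],[0,0,0],0.1],
])

```text
t: 5.9
tool_pos: [0.527, 0.1412, 0.2095]
tool_rot: [-1.2, 1.199, -1.213]
contact_force: [-0.1, -0.1, -1.3]
opening: 0.0222
```

```bash
python3 - <<'E'
from h import *
from station import ctrl
import pickle
p=ctrl.get_image("wrist");p=ctrl.get_image("wrist");o=ctrl.get_obs();print(o["t"],o["tool_pos"],o["tool_rot"])
cv2.imwrite("pics/w4.png",p["img"][:,:,::-1]);pickle.dump((p,o),open("w4.pkl","wb"))
ringfit(p,.522,.225,.088,.041,search=.012,name="pics/c1.png",half=.07)
ringfit(p,.522,.225,.088,.037,search=.012,name="pics/c2.png",half=.07)
cv2.imwrite("pics/C.png",np.hstack([cv2.imread(f"pics/c{k}.png") for k in(1,2)]))
E
```

```text
6.0 [0.52579731 0.14015619 0.20908646] [-1.20133355  1.20017243 -1.21340653]
ring pics/c1.png x 0.5220 y 0.2260 r 0.0405 score 24.2
ring pics/c2.png x 0.5220 y 0.2260 r 0.0367 score 27.2
```

View pics/C.png

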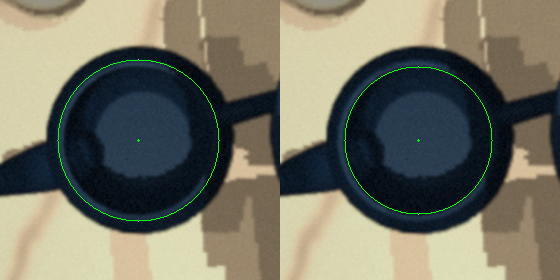

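View pics/w4.png

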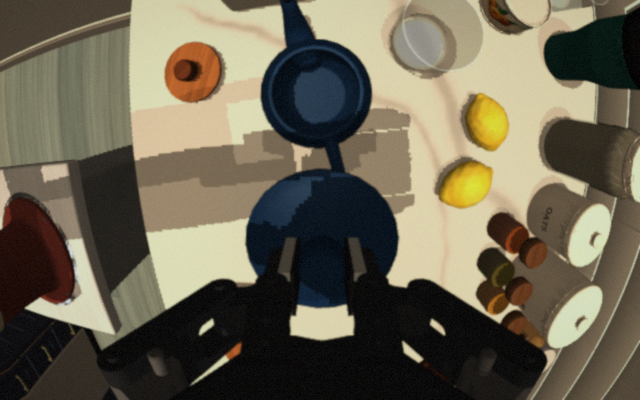

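```bash
python3 - <<'E'
from h import *
import pickle
p,o=pickle.load(open("w4.pkl","rb"))
c=o["tool_pos"]
ringfit(p,c[0],c[1],c[2]-.0226+.011,.043,search=.008,name="pics/c3.png",half=.06)
go(o,[.522,.226,.135],0)
E
```

```text
ring pics/c3.png x 0.5258 y 0.1402 r 0.0440 score 31.5
shift [-0.0858  0.0741 -0.0045] turn [-0.6  0.1 -0. ] |s| 0.113
```

View pics/c3.png

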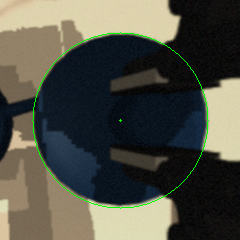

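>>> arm_command([
  [[-0.03,0.01,-0.002],[-0.3,0,0],0.1],
  [[-0.06,0.02,-0.003],[-0.6,0,0],0.1],
  [[-0.08,0.04,-0.004],[-0.6,0,0],0.1],
  [[-0.0858,0.066,-0.0045],[-0.6,0,0],0.1],
  [[-0.0858,0.074,-0.0045],[-0.6,0,0],0.1],
])

```text
t: 6.5
tool_pos: [0.5193, 0.2254, 0.1319]
tool_rot: [-1.215, 1.21, -1.207]
contact_force: [-0.3, 0.1, -1.7]
opening: 0.0223
```

>>> arm_command([
  [[0,0,0],[0,0,0],0.1],
])

```text
t: 6.6
tool_pos: [0.518, 0.2244, 0.1307]
tool_rot: [-1.218, 1.212, -1.206]
contact_force: [-0.1, -0.1, -0.4]
opening: 0.0221
```

```bash
python3 - <<'E'
from h import *
from station import ctrl
o=ctrl.get_obs();print(o["tool_pos"])
go(o,[.522,.226,.1015],0)
E
```

```text
[0.51803584 0.2243723  0.13072353]
shift [-0.0017  0.0292  0.0042] turn [0.4 0.1 0.2] |s| 0.03
```

Correct laterally first, then descend slowly.

>>> arm_command([
  [[-0.0017,0.004,0.004],[0.4,0.1,0.2],0.1],
  [[-0.0017,0.008,0.004],[0.4,0.1,0.2],0.1],
  [[-0.0017,0.012,0.004],[0.4,0.1,0.2],0.1],
  [[-0.0017,0.014,0.004],[0.4,0.1,0.2],0.1],
])

```text
t: 7.0
tool_pos: [0.5222, 0.2258, 0.1168]
tool_rot: [-1.208, 1.21, -1.209]
contact_force: [0.8, 0.1, -1.1]
opening: 0.0222
```

```bash
python3 - <<'E'
from h import *
from station import ctrl
o=ctrl.get_obs();print(o["tool_pos"])
go(o,[.522,.226,.1015],0)
E
```

```text
[0.52215956 0.22578924 0.11683236]
shift [-0.0002  0.0153 -0.0002] turn [ 0. -0. -0.] |s| 0.015
```

>>> arm_command([
  [[0,0.003,0],[0,0,0],0.1],
  [[0,0.006,0],[0,0,0],0.1],
  [[0,0.009,0],[0,0,0],0.1],
  [[0,0.012,0],[0,0,0],0.1],
  [[0,0.0135,0],[0,0,0],0.1],
])

```text
t: 7.5
tool_pos: [0.5219, 0.2258, 0.1028]
tool_rot: [-1.209, 1.21, -1.209]
contact_force: [0.4, -0.6, -0.7]
opening: 0.0223
```

>>> arm_command([
  [[0,0.001,0],[0,0,0],0.1],
  [[0,0.0015,0],[0,0,0],0.1],
  [[0,0.0015,0],[0,0,0],0.1],
])

```text
t: 7.8
tool_pos: [0.522, 0.2258, 0.1016]
tool_rot: [-1.209, 1.21, -1.209]
contact_force: [-0.8, -0.1, 1.1]
opening: 0.022
```

>>> arm_command([
  [[0,0.0005,0],[0,0,0],0.1],
  [[0,0.0005,0],[0,0,0],0.35],
  [[0,0.0005,0],[0,0,0],0.45],
  [[0,0.0005,0],[0,0,0],0.5],
  [[0,-0.005,0],[0,0,0],0.5],
])

```text
t: 8.3
tool_pos: [0.5214, 0.2256, 0.1058]
tool_rot: [-1.211, 1.211, -1.208]
contact_force: [-0.2, 0.1, 0.3]
opening: 0.0431
```

>>> arm_command([
  [[0,-0.02,0],[0,0,0],0.5],
  [[0,-0.05,0],[0,0,0],0.5],
  [[0,-0.08,0],[0,0,0],0.5],
  [[0.015,-0.1,0],[0,0,0],0.6],
])

```text
t: 8.7
tool_pos: [0.5224, 0.2116, 0.209]
tool_rot: [-1.208, 1.208, -1.208]
contact_force: [0.7, -0.5, -0.8]
opening: 0.0511
```

```bash
python3 - <<'E'
from h import *
from station import ctrl
import pickle
p=ctrl.get_image("wrist");o=ctrl.get_obs();print(o["t"],o["tool_pos"],o["tool_rot"],o["opening"])
cv2.imwrite("pics/w5.png",p["img"][:,:,::-1]);pickle.dump((p,o),open("w5.pkl","wb"))
ringfit(p,.522,.226,.098,.043,search=.012,name="pics/d1.png",half=.07)
ringfit(p,.385,.26,.013,.0355,search=.014,name="pics/d2.png",half=.07)
cv2.imwrite("pics/D.png",np.hstack([cv2.imread(f"pics/d{k}.png") for k in(1,2)]))
go(o,[.385,.258,.12],0)
E
```

```text
8.75 [0.52420119 0.20971614 0.21248286] [-1.20365945  1.20520908 -1.21199571] 0.051122955615617194
ring pics/d1.png x 0.5220 y 0.2350 r 0.0445 score 28.4
ring pics/d2.png x 0.3820 y 0.2590 r 0.0357 score 40.0
shift [-0.0481  0.0916 -0.1398] turn [-0.4 -0.  -0. ] |s| 0.174
```

View pics/D.png

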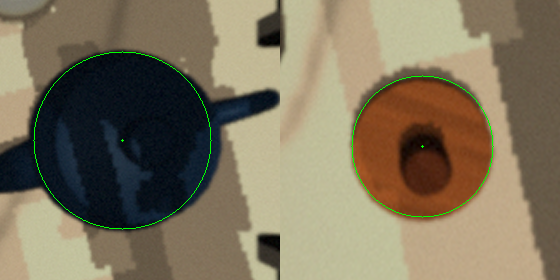

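View pics/w5.png

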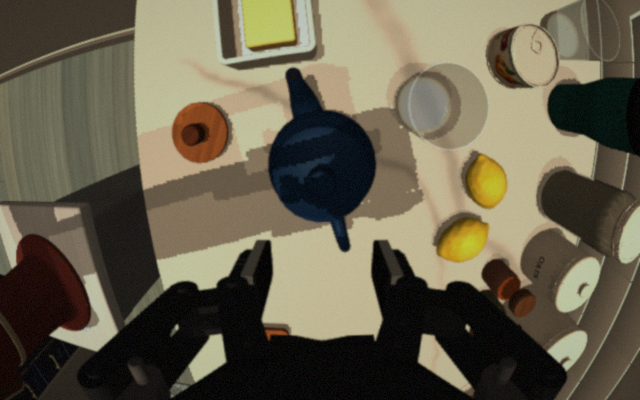

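>>> arm_command([
  [[-0.015,0,-0.045],[-0.4,0,0],0.7],
  [[-0.03,0.01,-0.09],[-0.4,0,0],0.8],
  [[-0.045,0.04,-0.125],[-0.4,0,0],0.8],
  [[-0.0481,0.07,-0.14],[-0.4,0,0],0.8],
  [[-0.0481,0.0916,-0.142],[-0.4,0,0],0.8],
])

```text
t: 9.25
tool_pos: [0.3799, 0.2582, 0.1175]
tool_rot: [-1.212, 1.21, -1.207]
contact_force: [-0.1, 0.4, -0.0]
opening: 0.0685
```

```bash
python3 - <<'E'
from h import *
from station import ctrl
import pickle
p=ctrl.get_image("wrist");p=ctrl.get_image("wrist");t=ctrl.get_image("top");o=ctrl.get_obs();print(o["t"],o["tool_pos"],o["tool_rot"],o["opening"])
cv2.imwrite("pics/w6.png",p["img"][:,:,::-1]);pickle.dump((p,o,t),open("w6.pkl","wb"))
x,y=ringfit(p,.383,.259,.013,.0355,search=.012,name="pics/d2.png",half=.07)
ringfit(p,.383,.259,.041,.012,search=.012,name="pics/d3.png",half=.07)
ringfit(t,.522,.226,.093,.043,fish=False,search=.012,name="pics/d1.png",half=.07)
cv2.imwrite("pics/D2.png",np.hstack([cv2.imread(f"pics/d{k}.png") for k in(1,2,3)])[:,:800])
go(o,[x,y,.023],0)
E
```

```text
9.4 [0.38138513 0.25757553 0.11835632] [-1.21244664  1.21179163 -1.20796673] 0.06817095010226931
ring pics/d2.png x 0.3810 y 0.2590 r 0.0357 score 37.5
ring pics/d3.png x 0.3810 y 0.2620 r 0.0125 score 30.1
ring pics/d1.png x 0.5220 y 0.2230 r 0.0415 score 17.6
shift [-0.0015  0.0954 -0.    ] turn [ 0.2 -0.   0. ] |s| 0.095
```

View pics/D2.png

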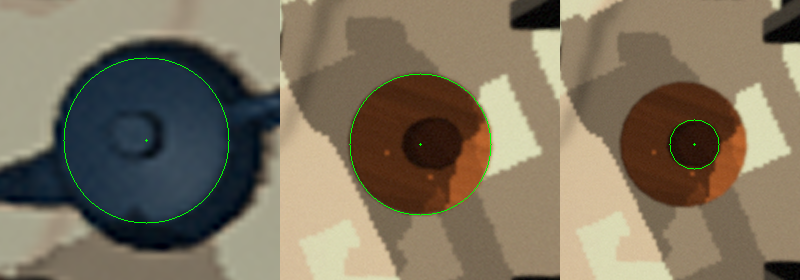

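View pics/w6.png

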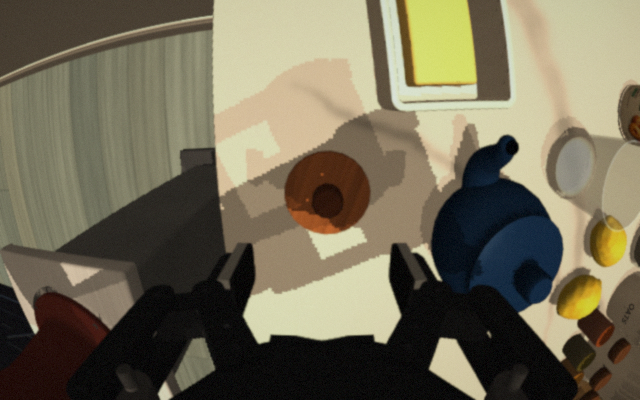

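>>> arm_command([
  [[-0.0015,0.03,0],[0.2,0,0],0.8],
  [[-0.0018,0.06,0],[0.2,0,0],0.8],
  [[-0.002,0.08,0],[0.2,0,0],0.8],
  [[-0.002,0.091,0],[0.2,0,0],0.8],
  [[-0.002,0.0945,0],[0.2,0,0],0.8],
])

```text
t: 9.9
tool_pos: [0.3817, 0.2595, 0.0239]
tool_rot: [-1.21, 1.21, -1.21]
contact_force: [0.8, -0.7, -0.0]
opening: 0.0683
```

```bash
python3 - <<'E'
from h import *
from station import ctrl
o=ctrl.get_obs();print(o["tool_pos"])
go(o,[.381,.2595,.022],0)
E
```

```text
[0.38165044 0.25951901 0.02392938]
shift [ 0.      0.0019 -0.0006] turn [ 0. -0.  0.] |s| 0.002
```

>>> arm_command([
  [[0,0.002,-0.0006],[0,0,0],0.4],
  [[0,0.002,-0.0006],[0,0,0],0.1],
  [[0,0.002,-0.0006],[0,0,0],0.1],
  [[0,0.002,-0.0006],[0,0,0],0.1],
  [[0,0.002,-0.0006],[0,0,0],0.1],
])

```text
t: 10.4
tool_pos: [0.3821, 0.26, 0.0233]
tool_rot: [-1.207, 1.209, -1.21]
contact_force: [-0.2, -0.4, 6.0]
opening: 0.0218
```

>>> arm_command([
  [[0,0,0],[0,0,0],0.1],
  [[0,0,0],[0,0,0],0.1],
])

```text
t: 10.6
tool_pos: [0.3821, 0.2601, 0.0234]
tool_rot: [-1.207, 1.208, -1.21]
contact_force: [1.7, 0.7, 2.8]
opening: 0.022
```

>>> arm_command([
  [[0,-0.01,0],[0,0,0],0.1],
  [[0,-0.03,0],[0,0,0],0.1],
  [[0,-0.07,0],[0,0,0],0.1],
  [[0,-0.12,0],[0,0,0],0.1],
  [[0,-0.17,0],[0,0,0],0.1],
])

```text
t: 11.1
tool_pos: [0.3808, 0.2596, 0.1949]
tool_rot: [-1.208, 1.209, -1.21]
contact_force: [0.9, -0.4, -0.5]
opening: 0.0223
```

```bash
python3 - <<'E'
from h import *
from station import ctrl
o=ctrl.get_obs();print(o["tool_pos"],o["opening"],o["contact_force"])
go(o,[.5,-.27,.22],0)
E
```

```text
[0.38084154 0.25958656 0.19486167] 0.022256331295878125 [ 0.89579981 -0.35046482 -0.52297257]
shift [ 0.5295 -0.025   0.1195] turn [-0.1 -0.   0. ] |s| 0.543
```

>>> arm_command([
  [[0.03,-0.025,0.006],[0,0,0],0.1],
  [[0.075,-0.025,0.016],[0,0,0],0.1],
  [[0.122,-0.025,0.027],[0,0,0],0.1],
  [[0.17,-0.025,0.038],[0,0,0],0.1],
  [[0.218,-0.025,0.049],[0,0,0],0.1],
])

```text
t: 11.6
tool_pos: [0.4295, 0.0398, 0.2205]
tool_rot: [-1.208, 1.208, -1.21]
contact_force: [0.1, -0.2, -0.8]
opening: 0.0225
```

>>> arm_command([
  [[0.048,0,0.011],[0,0,0],0.1],
  [[0.096,0,0.022],[0,0,0],0.1],
  [[0.144,0,0.033],[0,0,0],0.1],
  [[0.192,0,0.044],[0,0,0],0.1],
  [[0.24,0,0.055],[0,0,0],0.1],
])

```text
t: 12.1
tool_pos: [0.4842, -0.2022, 0.221]
tool_rot: [-1.207, 1.208, -1.211]
contact_force: [1.2, 0.5, -0.3]
opening: 0.0222
```

```bash
python3 - <<'E'
from h import *
from station import ctrl
o=ctrl.get_obs();print(o["tool_pos"],o["opening"],o["contact_force"])
go(o,[.5,-.27,.22],0)
E
```

```text
[ 0.48423442 -0.20217429  0.22098556] 0.022155511485476585 [ 1.22894059  0.45074944 -0.32622769]
shift [0.0678 0.001  0.0158] turn [-0.1 -0.  -0. ] |s| 0.07
```

>>> arm_command([
  [[0.04,0,0.012],[0,0,0],0.1],
  [[0.065,0,0.0158],[0,0,0],0.1],
  [[0.068,0,0.0158],[0,0,0],0.1],
  [[0.068,0,0.0158],[0,0,0],0.1],
])

```text
t: 12.5
tool_pos: [0.4996, -0.2703, 0.2209]
tool_rot: [-1.206, 1.21, -1.21]
contact_force: [-0.2, -0.2, -0.7]
opening: 0.0222
```

```bash
python3 - <<'E'
from h import *
from station import ctrl
import pickle
p=ctrl.get_image("wrist");o=ctrl.get_obs();print(o["t"],o["tool_pos"],o["tool_rot"])
cv2.imwrite("pics/w7.png",p["img"][:,:,::-1]);pickle.dump((p,o),open("w7.pkl","wb"))
ringfit(p,.506,-.206,.085,.034,search=.012,name="pics/e1.png",half=.06)
ringfit(p,.506,-.206,.085,.0295,search=.012,name="pics/e2.png",half=.06)
c=o["tool_pos"]
ringfit(p,c[0],c[1],c[2]-.0233+.013,.0355,search=.008,name="pics/e3.png",half=.06)
cv2.imwrite("pics/E.png",np.hstack([cv2.imread(f"pics/e{k}.png") for k in(1,2,3)])[:,:800])
E
```

```text
12.55 [ 0.4996663  -0.26950268  0.22092116] [-1.20684831  1.20877987 -1.20982295]
ring pics/e1.png x 0.5030 y -0.2090 r 0.0330 score 22.5
ring pics/e2.png x 0.5030 y -0.2090 r 0.0295 score 39.8
ring pics/e3.png x 0.4987 y -0.2705 r 0.0365 score 32.3
```

View pics/E.png

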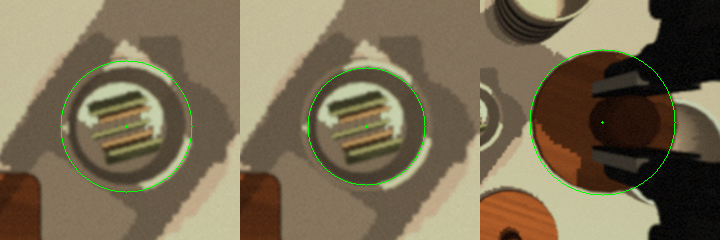

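View pics/w7.png

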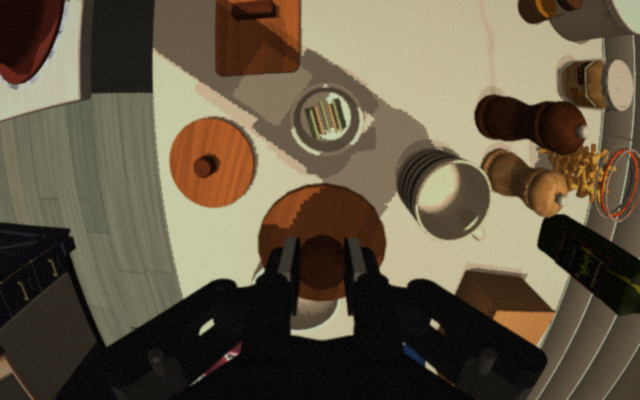

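```bash
python3 - <<'E'
from h import *
from station import ctrl
go(ctrl.get_obs(),[.5035,-.2085,.13],0)
E
```

```text
shift [-0.0609  0.091   0.0036] turn [-0.1 -0.  -0.1] |s| 0.11
```

>>> arm_command([
  [[-0.02,0.01,0.001],[0,0,0],0.1],
  [[-0.045,0.025,0.003],[0,0,0],0.1],
  [[-0.061,0.05,0.0036],[0,0,0],0.1],
  [[-0.061,0.075,0.0036],[0,0,0],0.1],
  [[-0.061,0.085,0.0036],[0,0,0],0.1],
])

```text
t: 13.05
tool_pos: [0.5019, -0.2055, 0.1334]
tool_rot: [-1.209, 1.211, -1.204]
contact_force: [-0.1, 1.0, -0.8]
opening: 0.0223
```

>>> arm_command([
  [[0,0,0],[0,0,0],0.1],
  [[0,0,0],[0,0,0],0.1],
])

```text
t: 13.25
tool_pos: [0.5019, -0.205, 0.1339]
tool_rot: [-1.209, 1.21, -1.204]
contact_force: [-0.5, -0.1, 0.6]
opening: 0.0221
```

```bash
python3 - <<'E'
from h import *
from station import ctrl
go(ctrl.get_obs(),[.5035,-.2085,.0993],0)
E
```

```text
shift [0.0036 0.0346 0.0016] turn [ 0.1  0.2 -0.2] |s| 0.035
```

>>> arm_command([
  [[0.0036,0.005,0.0016],[0.1,0.2,-0.2],0.1],
  [[0.0036,0.01,0.0016],[0.1,0.2,-0.2],0.1],
  [[0.0036,0.015,0.0016],[0.1,0.2,-0.2],0.1],
  [[0.0036,0.018,0.0016],[0.1,0.2,-0.2],0.1],
  [[0.0036,0.019,0.0016],[0.1,0.2,-0.2],0.1],
])

```text
t: 13.75
tool_pos: [0.5032, -0.2085, 0.1143]
tool_rot: [-1.209, 1.211, -1.209]
contact_force: [0.0, -1.2, -0.8]
opening: 0.0222
```

```bash
python3 - <<'E'
from h import *
from station import ctrl
o=ctrl.get_obs();print(o["tool_pos"])
go(o,[.5035,-.2085,.0993],0)
E
```

```text
[ 0.50318498 -0.20848457  0.11426406]
shift [0.     0.015  0.0003] turn [ 0.  -0.1 -0. ] |s| 0.015
```

>>> arm_command([
  [[0,0.003,0],[0,0,0],0.1],
  [[0,0.006,0],[0,0,0],0.1],
  [[0,0.009,0],[0,0,0],0.1],
  [[0,0.012,0],[0,0,0],0.1],
  [[0,0.014,0],[0,0,0],0.1],
])

```text
t: 14.25
tool_pos: [0.503, -0.2084, 0.0999]
tool_rot: [-1.209, 1.211, -1.209]
contact_force: [0.0, -0.3, 0.1]
opening: 0.0225
```

>>> arm_command([
  [[0,0.001,0],[0,0,0],0.1],
  [[0,0.0015,0],[0,0,0],0.1],
  [[0,0.0015,0],[0,0,0],0.1],
])

```text
t: 14.55
tool_pos: [0.5033, -0.2085, 0.0994]
tool_rot: [-1.209, 1.211, -1.209]
contact_force: [-2.9, 1.3, 5.9]
opening: 0.0224
```

Contact at the expected seating height. Release and rise.

>>> arm_command([
  [[0,0,0],[0,0,0],0.25],
  [[0,0,0],[0,0,0],0.4],
  [[0,0,0],[0,0,0],0.5],
  [[0,-0.003,0],[0,0,0],0.5],
  [[0,-0.015,0],[0,0,0],0.5],
])

```text
t: 15.05
tool_pos: [0.5022, -0.2079, 0.1132]
tool_rot: [-1.21, 1.214, -1.206]
contact_force: [-0.3, 0.4, -1.0]
opening: 0.0432
```

>>> arm_command([
  [[0,-0.04,0],[0,0,0],0.6],
  [[0.01,-0.08,-0.01],[0,0,0],0.8],
  [[0.03,-0.1,-0.05],[0,0,0],0.8],
  [[0.055,-0.1,-0.1],[0,0,0],0.8],
  [[0.055,-0.1,-0.13],[0,0,0],0.8],
])

```text
t: 15.55
tool_pos: [0.3714, -0.2649, 0.2162]
tool_rot: [-1.21, 1.211, -1.211]
contact_force: [-0.3, -0.5, -0.1]
opening: 0.0685
```

```bash
python3 - <<'E'
from h import *
from station import ctrl
import pickle
p=ctrl.get_image("wrist");p=ctrl.get_image("wrist");t=ctrl.get_image("top");o=ctrl.get_obs();print(o["t"],o["tool_pos"],o["tool_rot"],o["opening"])
cv2.imwrite("pics/w8.png",p["img"][:,:,::-1]);pickle.dump((p,o,t),open("w8.pkl","wb"))
x,y=ringfit(p,.367,-.263,.013,.0555,search=.012,name="pics/f2.png",half=.08)
ringfit(p,x,y,.041,.012,search=.012,name="pics/f3.png",half=.08)
ringfit(t,.503,-.209,.09,.0355,fish=False,search=.012,name="pics/f1.png",half=.08)
cv2.imwrite("pics/F.png",np.hstack([cv2.resize(cv2.imread(f"pics/f{k}.png"),(260,260)) for k in(1,2,3)]))
go(o,[x,y,.09],0)
E
```

```text
15.7 [ 0.37159679 -0.26359104  0.21480006] [-1.20860983  1.21356489 -1.21047977] 0.06846141836774723
ring pics/f2.png x 0.3650 y -0.2610 r 0.0550 score 39.6
ring pics/f3.png x 0.3650 y -0.2590 r 0.0120 score 28.0
ring pics/f1.png x 0.5030 y -0.2070 r 0.0370 score 31.7
shift [-0.0025  0.1248 -0.0064] turn [ 0.1 -0.2 -0. ] |s| 0.125
```

View pics/F.png

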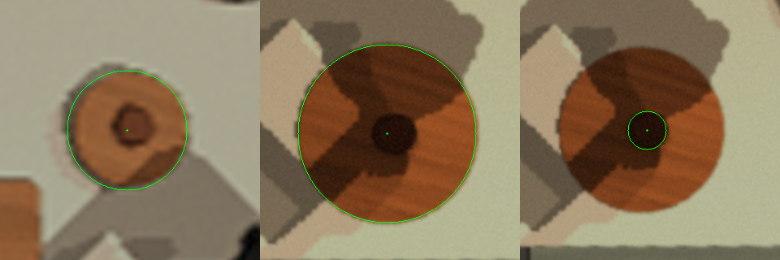

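View pics/w8.png

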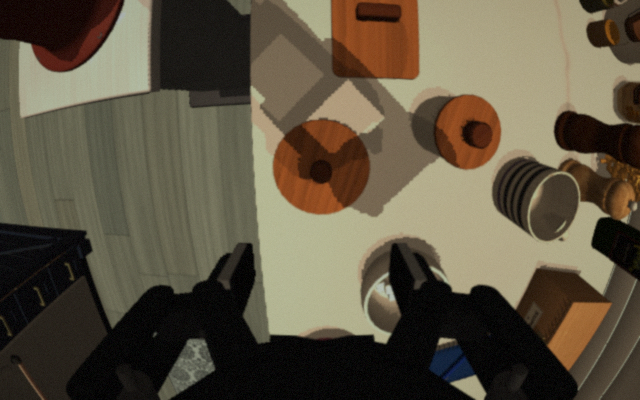

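>>> arm_command([
  [[-0.002,0.03,-0.006],[0.1,-0.2,0],0.8],
  [[-0.003,0.07,-0.0064],[0.1,-0.2,0],0.8],
  [[-0.0035,0.11,-0.0064],[0.1,-0.2,0],0.8],
  [[-0.0035,0.14,-0.0064],[0.1,-0.2,0],0.8],
  [[-0.0035,0.155,-0.0064],[0.1,-0.2,0],0.8],
])

```text
t: 16.2
tool_pos: [0.3644, -0.2583, 0.0569]
tool_rot: [-1.209, 1.213, -1.204]
contact_force: [0.2, 0.0, -0.1]
opening: 0.0682
```

```bash
python3 - <<'E'
from h import *
from station import ctrl
import pickle
p=ctrl.get_image("wrist");o=ctrl.get_obs();print(o["tool_pos"])
x,y=ringfit(p,.365,-.261,.013,.0555,search=.008,name="pics/g2.png",half=.08)
cv2.imwrite("pics/w9.png",p["img"][:,:,::-1])
go(o,[.365,-.260,.024],0)
E
```

```text
[ 0.36364646 -0.25756638  0.05545606]
ring pics/g2.png x 0.3650 y -0.2610 r 0.0560 score 34.4
shift [0.0026 0.0314 0.0015] turn [ 0.3  0.1 -0.3] |s| 0.032
```

View pics/w9.png

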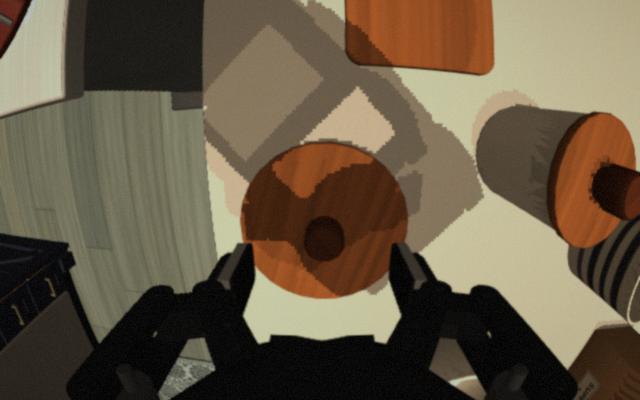

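>>> arm_command([
  [[0.003,0.012,0.0015],[0.3,0.1,-0.3],0.8],
  [[0.003,0.022,0.0015],[0.3,0.1,-0.3],0.8],
  [[0.003,0.029,0.0015],[0.3,0.1,-0.3],0.7],
  [[0.003,0.031,0.0015],[0.3,0.1,-0.3],0.6],
  [[0.003,0.031,0.0015],[0.3,0.1,-0.3],0.6],
])

```text
t: 16.75
tool_pos: [0.3653, -0.2604, 0.0247]
tool_rot: [-1.208, 1.21, -1.209]
contact_force: [0.2, 0.4, 0.4]
opening: 0.0511
```

>>> arm_command([
  [[0,0,0],[0,0,0],0.3],
  [[0,0,0],[0,0,0],0.1],
  [[0,0,0],[0,0,0],0.1],
  [[0,0,0],[0,0,0],0.1],
  [[0,0,0],[0,0,0],0.1],
], force=50)

```text
t: 17.25
tool_pos: [0.3658, -0.2611, 0.0257]
tool_rot: [-1.208, 1.208, -1.211]
contact_force: [-0.9, 0.7, 5.5]
opening: 0.022
```

```bash
python3 - <<'E'
from h import *
from station import ctrl
o=ctrl.get_obs();print(o["tool_pos"],o["opening"],o["contact_force"])
go(o,[.468,-.48,.2],0)
E
```

```text
[ 0.36580198 -0.26105003  0.02571283] 0.02203242993684331 [-0.85764545  0.69215224  5.5166212 ]
shift [ 0.219  -0.174   0.1026] turn [-0.1 -0.   0. ] |s| 0.298
```

>>> arm_command([
  [[0,-0.01,0],[0,0,0],0.1],
  [[0,-0.03,0],[0,0,0],0.1],
  [[0,-0.07,0],[0,0,0],0.1],
  [[0.005,-0.12,0.002],[0,0,0],0.1],
  [[0.03,-0.16,0.014],[0,0,0],0.1],
])

```text
t: 17.75
tool_pos: [0.379, -0.2896, 0.1878]
tool_rot: [-1.209, 1.207, -1.21]
contact_force: [1.1, -1.3, -0.5]
opening: 0.0217
```

>>> arm_command([
  [[0.04,-0.014,0.019],[0,0,0],0.1],
  [[0.08,-0.014,0.038],[0,0,0],0.1],
  [[0.125,-0.014,0.06],[0,0,0],0.1],
  [[0.165,-0.014,0.08],[0,0,0],0.1],
  [[0.187,-0.014,0.088],[0,0,0],0.1],
])

```text
t: 18.25
tool_pos: [0.4679, -0.4789, 0.2014]
tool_rot: [-1.208, 1.208, -1.21]
contact_force: [0.2, 0.3, -2.0]
opening: 0.0216
```

>>> arm_command([
  [[0,0,0],[0,0,0],0.1],
  [[0,0,0],[0,0,0],0.1],
])

```text
t: 18.45
tool_pos: [0.4674, -0.4788, 0.2005]
tool_rot: [-1.208, 1.21, -1.209]
contact_force: [-0.2, 0.5, -2.3]
opening: 0.0214
```

```bash
python3 - <<'E'
from h import *
from station import ctrl
import pickle
p=ctrl.get_image("wrist");o=ctrl.get_obs();print(o["t"],o["tool_pos"],o["tool_rot"],o["opening"])
cv2.imwrite("pics/w10.png",p["img"][:,:,::-1]);pickle.dump((p,o),open("w10.pkl","wb"))
ringfit(p,.472,-.407,.068,.0555,search=.012,name="pics/h1.png",half=.08)
ringfit(p,.472,-.407,.068,.0495,search=.012,name="pics/h2.png",half=.08)
c=o["tool_pos"]
ringfit(p,c[0],c[1],c[2]-.0257+.013,.0555,search=.008,name="pics/h3.png",half=.08)
cv2.imwrite("pics/H.png",np.hstack([cv2.resize(cv2.imread(f"pics/h{k}.png"),(260,260)) for k in(1,2,3)]))
E
```

```text
18.5 [ 0.46744818 -0.4781386   0.20082056] [-1.20775438  1.20923824 -1.2086565 ] 0.02169354696641336
ring pics/h1.png x 0.4700 y -0.4160 r 0.0540 score 17.2
ring pics/h2.png x 0.4680 y -0.4100 r 0.0495 score 30.3
ring pics/h3.png x 0.4654 y -0.4781 r 0.0555 score 19.7
```

View pics/H.png

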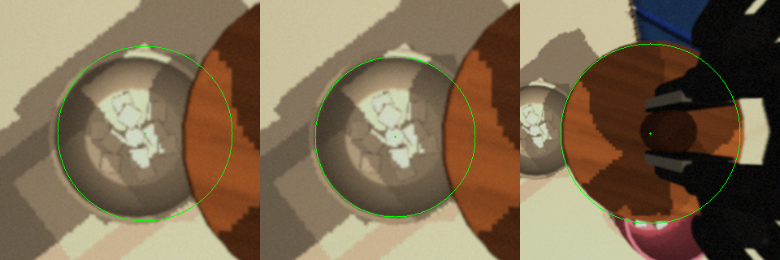

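View pics/w10.png

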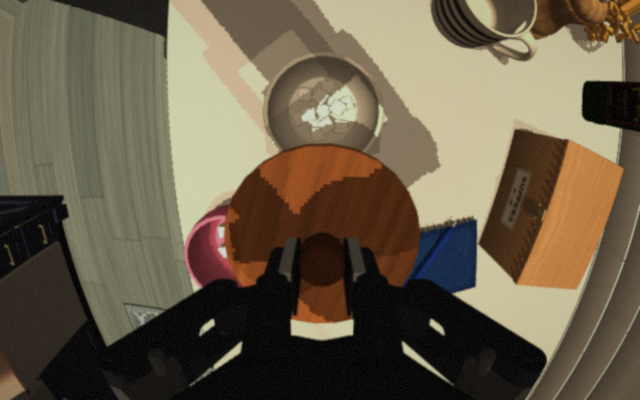

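```bash
python3 - <<'E'
from h import *
import pickle
t=pickle.load(open("d0.pkl","rb"))["top"]
ringfit(t,.47,-.41,.068,.0495,fish=False,search=.01,name="pics/h1.png",half=.08)
ringfit(t,.47,-.41,.068,.0555,fish=False,search=.01,name="pics/h2.png",half=.08)
ringfit(t,.503,-.209,.085,.0295,fish=False,search=.01,name="pics/h3.png",half=.08)
cv2.imwrite("pics/H2.png",np.hstack([cv2.resize(cv2.imread(f"pics/h{k}.png"),(260,260)) for k in(1,2,3)]))
from station import ctrl
o=ctrl.get_obs();go(o,[.468,-.53,.2],0)
E
```

```text
ring pics/h1.png x 0.4680 y -0.4110 r 0.0490 score 31.8
ring pics/h2.png x 0.4700 y -0.4000 r 0.0568 score 30.5
ring pics/h3.png x 0.5040 y -0.2110 r 0.0290 score 33.0
shift [0.0519 0.0008 0.0006] turn [-0.  -0.  -0.1] |s| 0.052
```

View pics/H2.png

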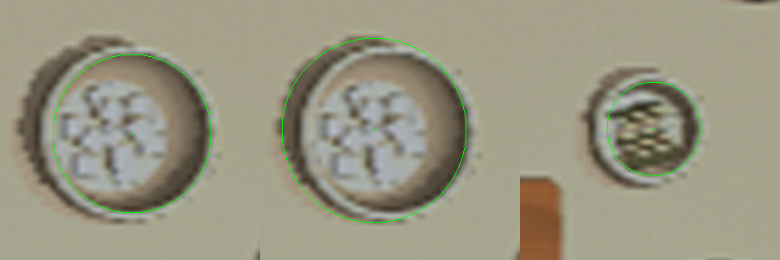

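```bash
python3 - <<'E'
from h import *
from station import ctrl
o=ctrl.get_obs();go(o,[.4688,-.41,.115],0)
E
```

```text
shift [-0.068   0.0859  0.0013] turn [-0.  -0.  -0.1] |s| 0.11
```

>>> arm_command([
  [[-0.02,0.005,0.0005],[0,0,0],0.1],
  [[-0.045,0.02,0.001],[0,0,0],0.1],
  [[-0.066,0.045,0.0013],[0,0,0],0.1],
  [[-0.068,0.07,0.0013],[0,0,0],0.1],
  [[-0.068,0.08,0.0013],[0,0,0],0.1],
])

```text
t: 19.0
tool_pos: [0.4673, -0.4067, 0.1181]
tool_rot: [-1.208, 1.212, -1.203]
contact_force: [0.2, -0.0, -2.5]
opening: 0.0216
```

>>> arm_command([
  [[0,0,0],[0,0,0],0.1],
  [[0,0,0],[0,0,0],0.1],
])

```text
t: 19.2
tool_pos: [0.4672, -0.4066, 0.1187]
tool_rot: [-1.208, 1.212, -1.203]
contact_force: [1.0, -0.1, -1.1]
opening: 0.0212
```

```bash
python3 - <<'E'
from h import *
from station import ctrl
o=ctrl.get_obs();print(o["tool_pos"]);go(o,[.4688,-.41,.0847],0)
E
```

```text
[ 0.46724462 -0.40656211  0.11870638]
shift [0.0036 0.034  0.0016] turn [ 0.1  0.1 -0.3] |s| 0.034
```

>>> arm_command([
  [[0.0036,0.005,0.0016],[0.1,0.1,-0.3],0.1],
  [[0.0036,0.01,0.0016],[0.1,0.1,-0.3],0.1],
  [[0.0036,0.015,0.0016],[0.1,0.1,-0.3],0.1],
  [[0.0036,0.018,0.0016],[0.1,0.1,-0.3],0.1],
  [[0.0036,0.019,0.0016],[0.1,0.1,-0.3],0.1],
])

```text
t: 19.7
tool_pos: [0.4685, -0.4099, 0.0989]
tool_rot: [-1.21, 1.211, -1.208]
contact_force: [0.1, -0.1, -0.7]
opening: 0.0215
```

```bash
python3 - <<'E'
from h import *
from station import ctrl
o=ctrl.get_obs();print(o["tool_pos"],o["contact_force"]);go(o,[.4688,-.41,.0847],0)
E
```

```text
[ 0.46851143 -0.4098652   0.09892186] [ 0.10068817 -0.14674722 -0.69796417]
shift [0.0001 0.0142 0.0003] turn [ 0.1 -0.  -0. ] |s| 0.014
```

>>> arm_command([
  [[0,0.003,0],[0,0,0],0.1],
  [[0,0.006,0],[0,0,0],0.1],
  [[0,0.009,0],[0,0,0],0.1],
  [[0,0.011,0],[0,0,0],0.1],
  [[0,0.012,0],[0,0,0],0.1],
])

```text
t: 20.2
tool_pos: [0.4684, -0.4097, 0.0866]
tool_rot: [-1.21, 1.211, -1.208]
contact_force: [0.4, 0.7, -0.8]
opening: 0.0215
```

>>> arm_command([
  [[0,0.001,0],[0,0,0],0.1],
  [[0,0.0015,0],[0,0,0],0.1],
  [[0,0.002,0],[0,0,0],0.1],
])

```text
t: 20.5
tool_pos: [0.4684, -0.4098, 0.0848]
tool_rot: [-1.21, 1.211, -1.208]
contact_force: [-1.1, 0.4, 1.7]
opening: 0.0217
```

Seated at the expected height. Release, rise.

>>> arm_command([
  [[0,0.0005,0],[0,0,0],0.1],
  [[0,0.0005,0],[0,0,0],0.3],
  [[0,0.0005,0],[0,0,0],0.45],
  [[0,-0.002,0],[0,0,0],0.5],
  [[0,-0.015,0],[0,0,0],0.5],
])

```text
t: 21.0
tool_pos: [0.4676, -0.4089, 0.0986]
tool_rot: [-1.21, 1.214, -1.205]
contact_force: [-0.2, -0.5, 0.4]
opening: 0.0428
```

>>> arm_command([
  [[0,-0.04,0],[0,0,0],0.6],
  [[0,-0.08,0],[0,0,0],0.7],
  [[0,-0.12,0],[0,0,0],0.7],
])

```text
t: 21.3
tool_pos: [0.4681, -0.4092, 0.2211]
tool_rot: [-1.21, 1.213, -1.206]
contact_force: [-0.1, -0.5, -0.1]
opening: 0.0597
```

```bash
python3 - <<'E'
from h import *
from station import ctrl
import pickle
t=ctrl.get_image("scene");o=ctrl.get_obs();print(o["t"],o["tool_pos"],o["opening"])
cv2.imwrite("pics/s2.png",t["img"][:,:,::-1])
t0=pickle.load(open("d0.pkl","rb"))["top"]
# butter lid orientation in first top and w1 wrist
p,_=pickle.load(open("w1.pkl","rb"))
for nm,q,f in(("top",t0,False),("w1",p,True)):
    im=rectify(q,.427,-.085,.015,.1,.0005,f)
    hsv=cv2.cvtColor(im,cv2.COLOR_RGB2HSV);m=((hsv[...,1]>120)&((hsv[...,0]<18))).astype(np.uint8)
    m=cv2.morphologyEx(m,cv2.MORPH_OPEN,np.ones((9,9)));m=cv2.morphologyEx(m,cv2.MORPH_CLOSE,np.ones((25,25)))
    cs,_=cv2.findContours(m,0,2);c=max(cs,key=cv2.contourArea);r=cv2.minAreaRect(c)
    print(nm,"x %.4f y %.4f"%(.427+.1-r[0][1]*.0005,-.085+.1-r[0][0]*.0005),np.array(r[1])*.0005,r[2])
    v=im[:,:,::-1].copy();cv2.drawContours(v,[cv2.boxPoints(r).astype(int)],0,(0,255,0),1);cv2.imwrite(f"pics/bl_{nm}.png",v)
cv2.imwrite("pics/BL.png",np.hstack([cv2.imread(f"pics/bl_{k}.png") for k in("top","w1")]))
go(o,[.427,-.1,.25],90)
E
```

```text
21.35 [ 0.47070429 -0.41204892  0.23057992] 0.0597189110041802
top x 0.4268 y -0.0870 [0.0965 0.141 ] 90.0
w1 x 0.4255 y -0.0855 [0.097 0.145] 90.0
shift [-0.3119 -0.022  -0.0436] turn [  0.1 -90.    0.6] |s| 0.316
```

View pics/BL.png

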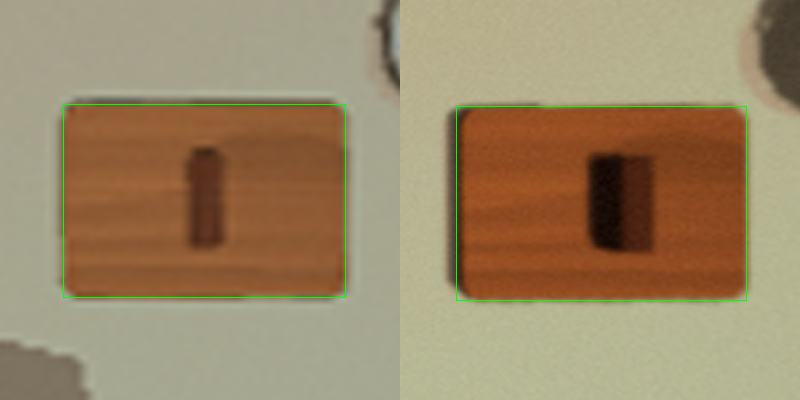

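View pics/s2.png

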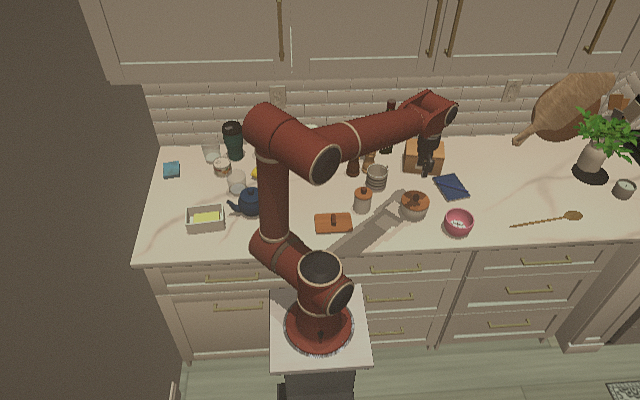

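>>> arm_command([
  [[-0.035,-0.01,-0.005],[0,8,0],0.7],
  [[-0.075,-0.02,-0.01],[0,16,0],0.7],
  [[-0.12,-0.02,-0.016],[0,24,0],0.7],
  [[-0.165,-0.02,-0.022],[0,32,0],0.7],
  [[-0.21,-0.02,-0.029],[0,40,0],0.7],
])

```text
t: 21.85
tool_pos: [0.4414, -0.2005, 0.2501]
tool_rot: [-0.785, 1.695, -1.715]
contact_force: [0.5, 0.4, -0.0]
opening: 0.0594
```

```bash
python3 - <<'E'
from h import *
from station import ctrl
o=ctrl.get_obs();print(o["tool_pos"],o["q"])
go(o,[.4265,-.086,.20],-90.01)
E
```

```text
[ 0.44135611 -0.20047493  0.25005569] [-0.57836585 -0.31120573  1.91270892 -0.00286117  1.52915636  0.12620777]
shift [-0.0777  0.049  -0.086 ] turn [-0.6 49.6 -0.2] |s| 0.126
```

>>> arm_command([
  [[-0.02,0.01,-0.02],[0,8,0],0.7],
  [[-0.04,0.02,-0.04],[0,16,0],0.7],
  [[-0.06,0.03,-0.06],[0,24,0],0.7],
  [[-0.07,0.04,-0.075],[0,32,0],0.7],
  [[-0.0777,0.049,-0.086],[0,40,0],0.7],
])

```text
t: 22.35
tool_pos: [0.4264, -0.0848, 0.2006]
tool_rot: [-0.166, 2.122, -2.142]
contact_force: [-0.2, -0.1, 0.4]
opening: 0.0599
```

```bash
python3 - <<'E'
from h import *
from station import ctrl
o=ctrl.get_obs();print(o["tool_pos"],o["q"])
go(o,[.4265,-.086,.14],-90.01)
E
```

```text
[ 0.42643566 -0.0848153   0.20059208] [-0.36459206 -0.42090108  2.07666643 -0.00498554  1.47405676  1.0429772 ]
shift [0.0006 0.0606 0.0006] turn [-0.5  9.4 -0.5] |s| 0.061
```

>>> arm_command([
  [[0.0006,0.02,0.0006],[-0.2,5,-0.2],0.7],
  [[0.0006,0.045,0.0006],[-0.5,9.4,-0.5],0.7],
  [[0.0006,0.058,0.0006],[-0.5,9.4,-0.5],0.7],
  [[0.0006,0.06,0.0006],[-0.5,9.4,-0.5],0.7],
])

```text
t: 22.75
tool_pos: [0.4255, -0.0857, 0.1392]
tool_rot: [0.004, -2.221, 2.22]
contact_force: [0.5, 0.8, -0.4]
opening: 0.0598
```

```bash
cat >> h.py <<'E'
def rectfit(q,cx,cy,z,f,name,half=.1,bar=False):
    im=rectify(q,cx,cy,z,half,.0005,f)
    hsv=cv2.cvtColor(im,cv2.COLOR_RGB2HSV);m=((hsv[...,1]>120)&((hsv[...,0]<18))).astype(np.uint8)
    m=cv2.morphologyEx(m,cv2.MORPH_OPEN,np.ones((9,9)));m=cv2.morphologyEx(m,cv2.MORPH_CLOSE,np.ones((25,25)))
    cs,_=cv2.findContours(m,0,2);c=max(cs,key=cv2.contourArea);r=cv2.minAreaRect(c)
    print(name,"x %.4f y %.4f"%(cx+half-r[0][1]*.0005,cy+half-r[0][0]*.0005),np.array(r[1])*.0005,r[2])
    v=im[:,:,::-1].copy();cv2.drawContours(v,[cv2.boxPoints(r).astype(int)],0,(0,255,0),1);cv2.imwrite(name,v)
E
python3 - <<'E'
from h import *
from station import ctrl
import pickle
p=ctrl.get_image("wrist");o=ctrl.get_obs();print(o["t"],o["tool_pos"])
cv2.imwrite("pics/w11.png",p["img"][:,:,::-1]);pickle.dump((p,o),open("w11.pkl","wb"))
rectfit(p,.4265,-.086,.017,True,"pics/i1.png")
go(o,[.4265,-.086,.026],-90)
E
```

```text
22.8 [ 0.42608615 -0.08595681  0.14009305]
pics/i1.png x 0.4265 y -0.0867 [0.097  0.1425] 90.0
shift [-0.0006  0.1141 -0.    ] turn [-0.   0.   0.1] |s| 0.114
```

View pics/i1.png

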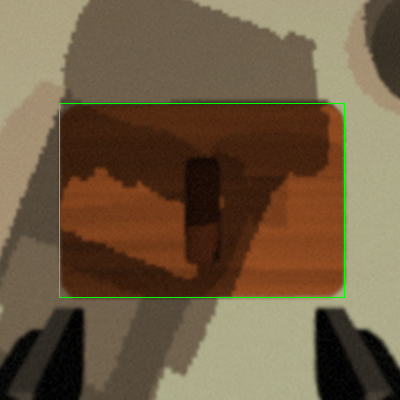

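View pics/w11.png

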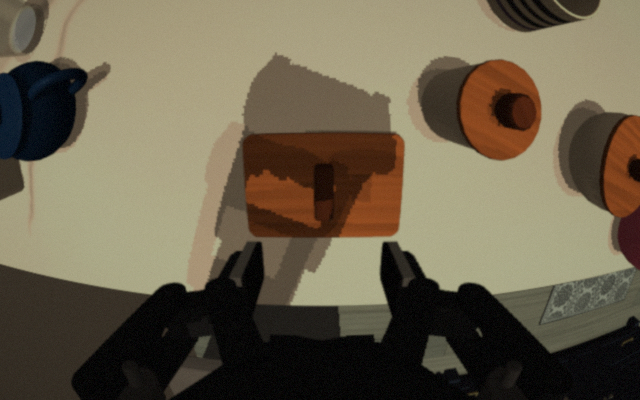

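>>> arm_command([
  [[-0.0005,0.03,0.0005],[0,0,0],0.7],
  [[-0.0005,0.07,0.0005],[0,0,0],0.7],
  [[-0.0005,0.1,0.0005],[0,0,0],0.7],
  [[-0.0005,0.111,0.0005],[0,0,0],0.6],
  [[-0.0005,0.113,0.0005],[0,0,0],0.6],
])

```text
t: 23.3
tool_pos: [0.4262, -0.0865, 0.0269]
tool_rot: [0.004, -2.221, 2.221]
contact_force: [0.7, 0.1, 0.5]
opening: 0.0513
```

>>> arm_command([
  [[0,0,0],[0,0,0],0.5],
  [[0,0,0],[0,0,0],0.3],
  [[0,0,0],[0,0,0],0],
  [[0,0,0],[0,0,0],0],
  [[0,0,0],[0,0,0],0],
], force=60)

```text
t: 23.8
tool_pos: [0.4279, -0.0872, 0.029]
tool_rot: [-0.001, 2.219, -2.222]
contact_force: [-0.9, 0.9, 6.7]
opening: 0.0143
```

>>> arm_command([
  [[0,0,0],[0,0,0],0],
  [[0,0,0],[0,0,0],0],
])

```text
t: 24.0
tool_pos: [0.4281, -0.0873, 0.0293]
tool_rot: [0.0, 2.218, -2.222]
contact_force: [-0.7, -0.1, -1.7]
opening: 0.014
```

```bash
python3 - <<'E'
from h import *
from station import ctrl
o=ctrl.get_obs();print(o["tool_pos"],o["opening"],o["contact_force"])
go(o,[.385,.32,.22],-90)
E
```

```text
[ 0.42806599 -0.08726791  0.02926458] 0.013987435180432288 [-0.72505027 -0.11486092 -1.71586383]
shift [ 0.0422 -0.1915 -0.407 ] turn [-0.1  0.1 -0.1] |s| 0.452
```

>>> arm_command([
  [[0,-0.01,0],[0,0,0],0],
  [[0,-0.03,0],[0,0,0],0],
  [[0,-0.07,0],[0,0,0],0],
  [[0,-0.12,-0.01],[0,0,0],0],
  [[0.005,-0.165,-0.03],[0,0,0],0],
])

```text
t: 24.5
tool_pos: [0.4226, -0.0574, 0.196]
tool_rot: [0.003, 2.219, -2.223]
contact_force: [0.3, 0.1, -0.6]
opening: 0.0143
```

```bash
python3 - <<'E'
from h import *
from station import ctrl
import pickle
p=ctrl.get_image("wrist");o=ctrl.get_obs();print(o["tool_pos"],o["opening"],o["contact_force"])
pickle.dump((p,o),open("w12.pkl","wb"));cv2.imwrite("pics/w12.png",p["img"][:,:,::-1])
c=o["tool_pos"]
rectfit(p,c[0],c[1],c[2]-.0293+.017,True,"pics/j1.png")
go(o,[.36,.36,.2],-90)
E
```

```text
[ 0.42587829 -0.05578314  0.20516664] 0.014147758932830235 [4.80833716 0.96629689 3.80568477]
pics/j1.png x 0.4256 y -0.0573 [0.13299997 0.09249998] 0.0
shift [ 0.0651  0.0028 -0.4159] turn [-0.2  0.1 -0.8] |s| 0.421
```

View pics/w12.png

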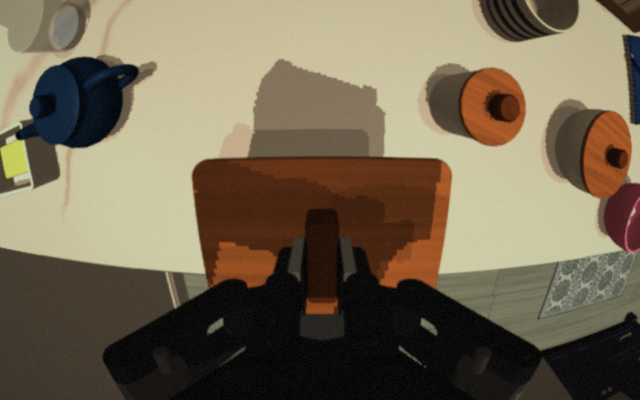

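View pics/j1.png

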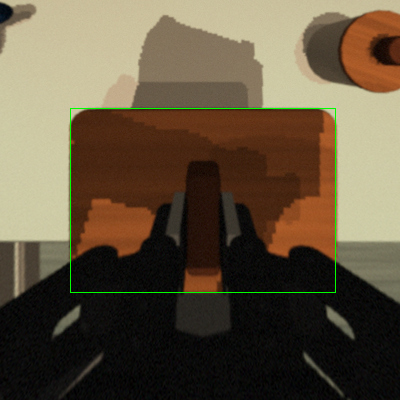

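>>> arm_command([
  [[0.004,0,-0.03],[0,0,-0.4],0],
  [[0.012,0,-0.075],[-0.2,0,-0.8],0],
  [[0.02,0,-0.12],[-0.2,0,-0.8],0],
  [[0.027,0,-0.168],[-0.2,0,-0.8],0],
  [[0.034,0,-0.215],[-0.2,0,-0.8],0],
])

```text
t: 25.05
tool_pos: [0.3906, 0.1608, 0.2044]
tool_rot: [-0.0, 2.22, -2.219]
contact_force: [0.6, -0.7, -2.8]
opening: 0.0141
```

```bash
python3 - <<'E'
from h import *
from station import ctrl
o=ctrl.get_obs();print(o["tool_pos"],o["q"])
go(o,[.36,.36,.2],-90)
E
```

```text
[0.39056168 0.16083759 0.20439771] [ 2.14043296e-01 -4.52582705e-01  2.09246374e+00  2.52763620e-05
  1.50015760e+00  1.78312936e+00]
shift [ 0.0302  0.0044 -0.1992] turn [ 0.   0.1 -0.1] |s| 0.202
```

>>> arm_command([
  [[0.008,0,-0.048],[0,0,0],0],
  [[0.015,0.002,-0.096],[0,0,0],0],
  [[0.022,0.004,-0.144],[0,0,0],0],
  [[0.028,0.004,-0.185],[0,0,0],0],
  [[0.0302,0.004,-0.199],[0,0,0],0],
])

```text
t: 25.55
tool_pos: [0.3586, 0.3627, 0.2005]
tool_rot: [-0.006, 2.219, -2.217]
contact_force: [1.1, -0.5, -1.6]
opening: 0.0142
```

>>> arm_command([
  [[0,0,0],[0,0,0],0],
  [[0,0,0],[0,0,0],0],
  [[0,0,0],[0,0,0],0],
])

```text
t: 25.85
tool_pos: [0.3589, 0.3614, 0.2005]
tool_rot: [-0.004, 2.219, -2.219]
contact_force: [-0.2, -0.3, -2.5]
opening: 0.0143
```

```bash
python3 - <<'E'
from h import *
from station import ctrl
import pickle
p=ctrl.get_image("wrist");o=ctrl.get_obs();print(o["t"],o["tool_pos"],o["tool_rot"],o["opening"],o["contact_force"],o["q"][5])
pickle.dump((p,o),open("w13.pkl","wb"));cv2.imwrite("pics/w13.png",p["img"][:,:,::-1])
c=o["tool_pos"]
rectfit(p,c[0],c[1],c[2]-.0293+.017,True,"pics/k1.png")
cv2.imwrite("pics/k2.png",rectify(p,.464,.392,.06,.1,.0004)[:,:,::-1])
E
```

```text
25.9 [0.35903493 0.36137925 0.2005164 ] [-0.00333152  2.21961581 -2.21846378] 0.014371952807263177 [ 0.29340184 -0.53562102 -1.8216131 ] 2.2094521850615743
pics/k1.png x 0.3580 y 0.3616 [0.097  0.1425] 90.0
```

View pics/w13.png

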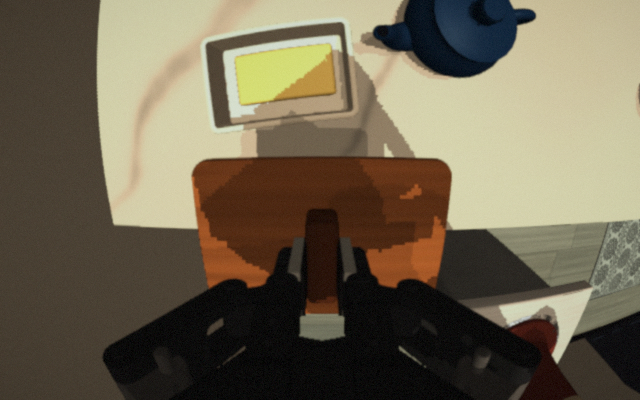

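View pics/k1.png

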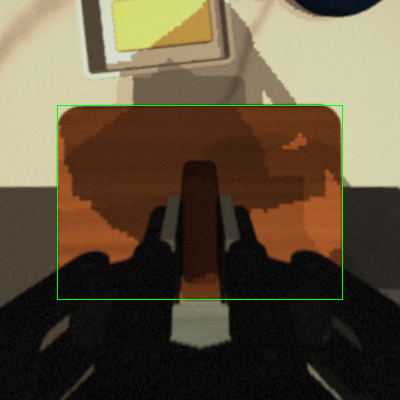

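View pics/k2.png

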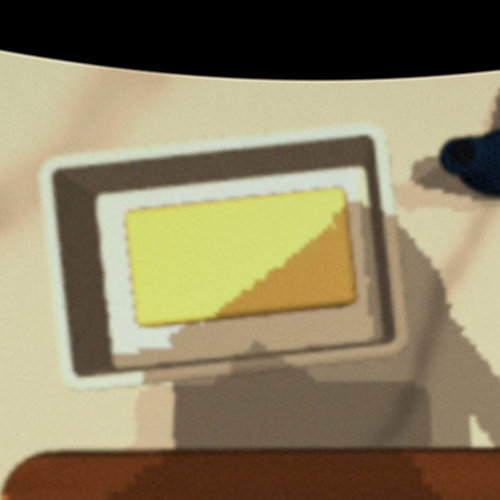

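```bash
cat > dish.py <<'E'
from h import *
import pickle,itertools
def dish(p,f,name,c0=(.463,.402),res=.0005,half=.11):
    im=rectify(p,c0[0],c0[1],.06,half,res,f)
    g=cv2.GaussianBlur(cv2.cvtColor(im,cv2.COLOR_RGB2GRAY),(0,0),2).astype(np.float32)
    gx=cv2.Sobel(g,cv2.CV_32F,1,0);gy=cv2.Sobel(g,cv2.CV_32F,0,1) # col,row
    def samp(X,Y):
        col=((c0[1]+half-Y)/res).astype(np.float32)[None];row=((c0[0]+half-X)/res).astype(np.float32)[None]
        return cv2.remap(gx,col,row,1)[0],cv2.remap(gy,col,row,1)[0]
    def sc(x,y,a):
        s=0;ca,sa=np.cos(a),np.sin(a)
        for (w,l,sg) in((84,130,1),(96,142,-1)):
            w/=2000;l/=2000
            for (n,t,d,L) in(((1,0),(0,1),w,l),((-1,0),(0,1),w,l),((0,1),(1,0),l,w),((0,-1),(1,0),l,w)):
                u=np.linspace(-(L-.012),L-.012,60)
                lx=n[0]*d+t[0]*u;ly=n[1]*d+t[1]*u
                X=x+ca*lx-sa*ly;Y=y+sa*lx+ca*ly
                A,B=samp(X,Y);nx=ca*n[0]-sa*n[1];ny=sa*n[0]+ca*n[1]
                # outward derivative: col=-y,row=-x
                q=-(A*ny+B*nx)
                s+=np.clip(sg*q,-30,60).mean()
        return s
    best=max(((sc(c0[0]+i*.001,c0[1]+j*.001,np.radians(k)),i,j,k) for i in range(-14,15) for j in range(-14,15) for k in np.arange(0,11,1.)))
    b=best;x0,y0,k0=c0[0]+b[1]*.001,c0[1]+b[2]*.001,b[3]
    best=max(((sc(x0+i*.0005,y0+j*.0005,np.radians(k0+k)),x0+i*.0005,y0+j*.0005,k0+k) for i in range(-3,4) for j in range(-3,4) for k in np.arange(-1,1.1,.25)))
    s,x,y,k=best;print(name,"score %.1f x %.4f y %.4f yaw %.2f"%(s,x,y,k))
    v=im[:,:,::-1].copy()
    for w,l in((84,130),(96,142)):
        q=np.array([(w,l),(w,-l),(-w,-l),(-w,l)])/2000@R.from_euler('z',k,degrees=True).as_matrix()[:2,:2].T+[x,y]
        cv2.polylines(v,[np.c_[(c0[1]+half-q[:,1])/res,(c0[0]+half-q[:,0])/res].round().astype(np.int32)],True,(0,255,0),1)
    cv2.imwrite(name,v);return x,y,k
E
python3 - <<'E'
from dish import *
p,o=pickle.load(open("w13.pkl","rb"));t=pickle.load(open("d0.pkl","rb"))["top"]
dish(p,True,"pics/l1.png");dish(t,False,"pics/l2.png")
cv2.imwrite("pics/L.png",np.hstack([cv2.resize(cv2.imread(f"pics/l{k}.png"),(400,400)) for k in(1,2)]))
E
```

```text
pics/l1.png score 291.7 x 0.4615 y 0.4040 yaw 6.25
pics/l2.png score 352.6 x 0.4635 y 0.4025 yaw 6.00
```

View pics/L.png

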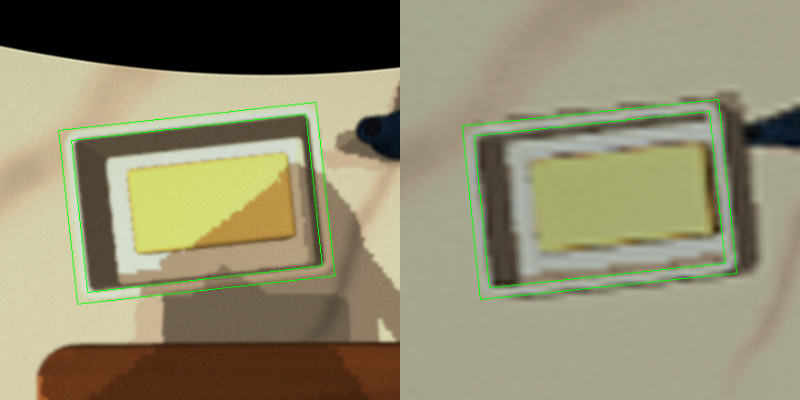

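```bash
python3 - <<'E'
from h import *
from station import ctrl
o=ctrl.get_obs();go(o,[.4625,.404,.115],-83.9)
E
```

```text
shift [-0.1036  0.0856 -0.0422] turn [ 0.  -5.9 -0.1] |s| 0.141
```

>>> arm_command([
  [[-0.02,0,-0.008],[0,-1,0],0],
  [[-0.055,0.005,-0.022],[0,-3,0],0],
  [[-0.09,0.02,-0.036],[0,-5,0],0],
  [[-0.1036,0.045,-0.0422],[0,-5.9,0],0],
  [[-0.1036,0.07,-0.0422],[0,-5.9,0],0],
])

```text
t: 26.4
tool_pos: [0.4656, 0.4034, 0.1307]
tool_rot: [-0.109, 2.168, -2.165]
contact_force: [0.2, -0.2, -1.8]
opening: 0.014
```

>>> arm_command([
  [[0,0,0],[0,0,0],0],
  [[0,0,0],[0,0,0],0],
])

```text
t: 26.6
tool_pos: [0.466, 0.4021, 0.1307]
tool_rot: [-0.108, 2.169, -2.167]
contact_force: [0.2, 0.1, -1.8]
opening: 0.0141
```

```bash
python3 - <<'E'
from h import *
from station import ctrl
o=ctrl.get_obs();print(o["tool_pos"]);go(o,[.4625,.404,.0803],-83.9)
E
```

```text
[0.46596303 0.40214931 0.1307082 ]
shift [ 0.0034  0.0504 -0.0022] turn [ 0.  -0.2 -0.1] |s| 0.051
```

>>> arm_command([
  [[0.0034,0.008,-0.0022],[0,-0.2,-0.1],0],
  [[0.0034,0.018,-0.0022],[0,-0.2,-0.1],0],
  [[0.0034,0.026,-0.0022],[0,-0.2,-0.1],0],
  [[0.0034,0.031,-0.0022],[0,-0.2,-0.1],0],
  [[0.0034,0.034,-0.0022],[0,-0.2,-0.1],0],
])

```text
t: 27.1
tool_pos: [0.462, 0.4039, 0.0958]
tool_rot: [-0.115, 2.167, -2.167]
contact_force: [0.6, 0.3, -1.7]
opening: 0.014
```

```bash
python3 - <<'E'
from h import *
from station import ctrl
o=ctrl.get_obs();print(o["tool_pos"],o["contact_force"]);go(o,[.4625,.404,.0803],-83.9)
E
```

```text
[0.46197431 0.40385462 0.09582657] [ 0.64565443  0.32007315 -1.67870014]
shift [-0.0005  0.0155 -0.0001] turn [ 0. -0.  0.] |s| 0.016
```

>>> arm_command([
  [[-0.0005,0.003,0],[0,0,0],0],
  [[-0.0005,0.006,0],[0,0,0],0],
  [[-0.0005,0.009,0],[0,0,0],0],
  [[-0.0005,0.012,0],[0,0,0],0],
  [[-0.0005,0.0135,0],[0,0,0],0],
])

```text
t: 27.6
tool_pos: [0.4624, 0.4038, 0.082]
tool_rot: [-0.115, 2.167, -2.167]
contact_force: [0.2, -0.0, -1.8]
opening: 0.0142
```

>>> arm_command([
  [[0,0.001,0],[0,0,0],0],
  [[0,0.0015,0],[0,0,0],0],
  [[0,0.002,0],[0,0,0],0],
])

```text
t: 27.9
tool_pos: [0.4624, 0.4039, 0.0801]
tool_rot: [-0.115, 2.167, -2.167]
contact_force: [-0.5, 0.0, -1.5]
opening: 0.0141
```

Not quite in contact yet; a little more.

>>> arm_command([
  [[0,0.0005,0],[0,0,0],0],
  [[0,0.001,0],[0,0,0],0],
  [[0,0.001,0],[0,0,0],0],
])

```text
t: 28.2
tool_pos: [0.4625, 0.404, 0.08]
tool_rot: [-0.115, 2.167, -2.167]
contact_force: [-3.4, -3.4, 5.7]
opening: 0.0142
```

Contact at the seating height. Release.

>>> arm_command([
  [[0,0,0],[0,0,0],0.25],
  [[0,0,0],[0,0,0],0.4],
  [[0,0,0],[0,0,0],0.5],
  [[0,-0.004,0],[0,0,0],0.5],
  [[0,-0.02,0],[0,0,0],0.5],
])

```text
t: 28.7
tool_pos: [0.4612, 0.403, 0.0984]
tool_rot: [-0.12, 2.166, -2.171]
contact_force: [0.6, 0.8, 0.7]
opening: 0.0421
```

>>> arm_command([
  [[0.0,-0.05,0],[0,0,0],0.5],
  [[0.02,-0.09,0.01],[0,0,0],0.5],
  [[0.06,-0.13,0.03],[0,0,0],0.5],
  [[0.09,-0.17,0.06],[0,0,0],0.5],
  [[0.09,-0.2,0.09],[0,0,0],0.5],
])

```text
t: 29.2
tool_pos: [0.3806, 0.3099, 0.2955]
tool_rot: [-0.122, 2.165, -2.168]
contact_force: [1.6, 0.4, -0.4]
opening: 0.0427
```

```bash
python3 - <<'E'
from station import ctrl
import cv2,numpy as np
for n in("top","scene","wrist"):
    p=ctrl.get_image(n);im=p["img"][:,:,::-1]
    if n=="top": im=im[110:290,130:520]
    if n=="scene": im=im[140:280,150:500]
    cv2.imwrite(f"pics/fin_{n}.png",cv2.resize(im,(780,int(780*im.shape[0]/im.shape[1])),interpolation=cv2.INTER_CUBIC))
o=ctrl.get_obs();print(o["t"],o["tool_pos"],o["opening"],o["contact_force"])
E
```

```text
29.35 [0.38388076 0.31000271 0.29864261] 0.04265472161205084 [ 0.42350157  0.30030997 -0.10198276]
```

View pics/fin_top.png

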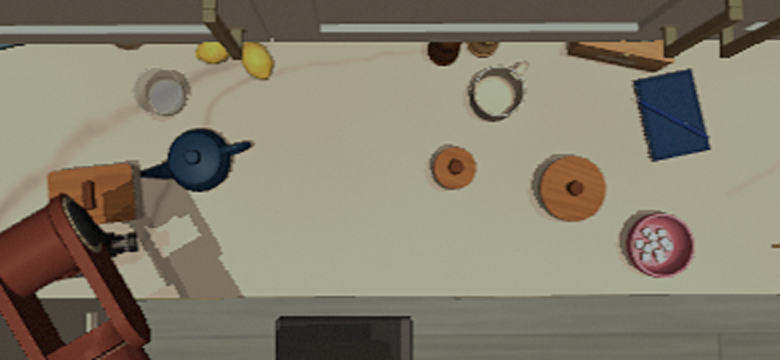

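View pics/fin_scene.png

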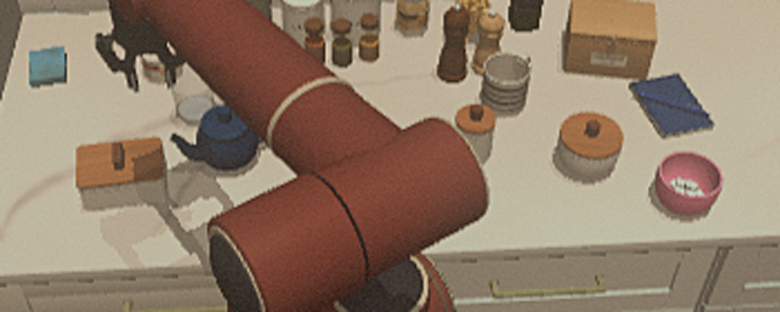

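View pics/fin_wrist.png

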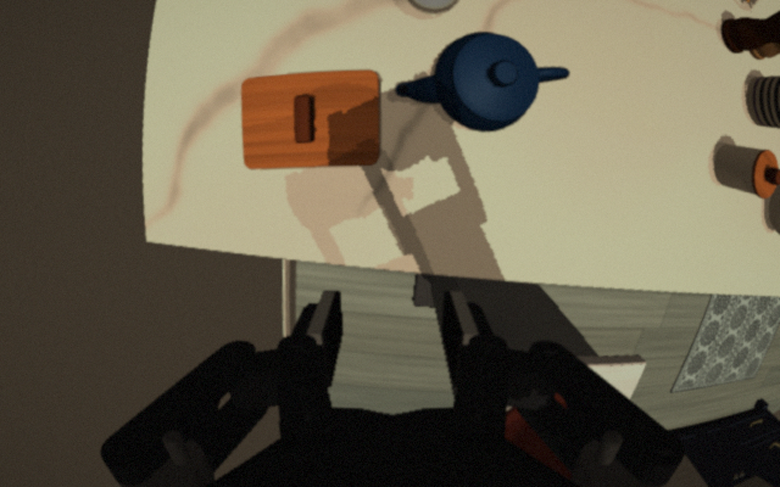

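```bash
python3 - <<'E'
from h import *
from station import ctrl
p=ctrl.get_image("wrist")
rectfit(p,.4615,.404,.068,True,"pics/m1.png",half=.11)
ctrl.finish_job();print(ctrl.get_obs()["t"])
E
```

```text
pics/m1.png x 0.4603 y 0.4034 [0.09703316 0.14343094] 83.97442626953125
the job is handed in; nothing more can be done
the job is handed in; nothing more can be done
```

All four pots are closed with their own lids, in the order you gave: teapot, tea caddy, sugar bowl, butter dish. The job was handed in at about 29.5 s on the robot's clock.

- **Placing:** I lowered each lid slowly. Each was within about 1 mm of its seated height when it came to rest. The caddy lid and the butter lid each met about 6 N on touching down. I released the lids before rising.
- **Last checks:** The final top, scene and wrist pictures show every lid lying flat on its pot. The mug and glass look to be where they were, and the pink bowl was left alone. The butter lid measured 97 × 143 mm, turned 6° to match its dish and centred to within about 1.5 mm.
- **Readings that disagreed:**
  - The wrist and top cameras differed by 1–2 mm on the caddy and the butter dish. I used the wrist values, which stay inside the 4 mm fit.
  - One wrist reading placed the teapot lid 9 mm off centre. The pot's belly edge had thrown it off; the top camera put the lid about 3 mm from the mouth centre, and it looks seated.
- **Gripping:** On the caddy, sugar and butter lids the fingertips pushed lightly, 6–7 N, as they closed. I took this to be contact with the lid's flange.

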